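Weigh a clay bell on the spring scale and mark the reading

TASK

Hang the clay bell that has a wire loop by that loop on the hook of the spring scale, lowering it gently so that the scale is not pulled to its stop, and let it go and stop bobbing. Then slide the brass marker beside the scale level with the scale's pointer, and leave the bell hanging there. Leave all the other things on the desk where they are.

Things in the scene. Friction and masses are not known exactly. Their poses are not given: they have to be found in the camera images.
- bell: Solid terracotta bell, mouth down on the desk, 0.2 to 0.42 kg, 138 mm tall; the only one with a wire loop. Origin: centre of underside, z up. Rim 58 mm across to z = 10 mm; straight band 50 mm across, z = 18 to 66 mm (grip here); dome to z = 88 mm. Rigid loop of 5 mm steel wire above it in the bell's y-z plane, 53 mm wide outside; its window (43 wide, 44 high) faces along the bell's x.
- bell_loop (a point): Underside of the loop's top wire at its peak, on the bell's axis, 133.5 mm above the bell's origin: the point that rests on the hook. Axes as the bell's.
- stand: Spring scale, fixed, 484 mm tall. Origin on the desk; x from front to back, z up. Foot 14 mm thick, x -90 to 90, y -60 to 210 mm. Column at x 42 to 68, y 184 to 210; white strip (front x = 30, y 28 to 56, z 185 to 355 mm, ticks every 10 mm) on two bars. An arm (z = 464) and a spring tube (36 mm across, x = -25, y = 0, lower end z = 367) overhang the hook: reach it from the front, tool tilted.
- hook_seat (a point): Bottom of the hook's inside, where the loop rests; x = -38, y = 0, z = 263 mm on the stand unloaded; moves with the hook. Hook: a J of 6 mm wire in the stand's x-z plane, shank 13 mm behind the seat (+x), tip 18 mm in front (-x), tip's top 25 mm above the seat. The loop goes over the tip from the front, its window facing along the stand's x.
- hook (a joint): How far the hook has been drawn down, m: 0 unloaded, stop at 0.10. Spring of 60 N/m, lightly damped (3 N s/m): the bell draws it down 0.03 to 0.07 and it bobs for about a second when let go. Over 0.095 counts as pulled to its stop.
- pointer_tip (a point): End of the black pointer rod carried by the hook, in front of the white strip; at x = 18, y = 66, z = 320 mm on the stand when unloaded and moves down with the hook.
- marker (a joint): How far the brass marker has been slid down its upright rod, m: 0 at the top (marker level with the unloaded pointer) to 0.10 at the bottom. Friction of about 3 N keeps it where it is left; the robot may push or pinch it.
- marker_edge (a point): Tip of the marker's thin flat tongue (3 mm thick) beside the pointer, in the middle of its thickness: the edge that is set level with the pointer tip. At x = 14, y = 73 mm on the stand.
- marker_tab (a point): Where to pinch the marker: its tab is a brass bar 16 mm wide (stand's y) and 24 mm high that sticks out to the front from x = +2 to -54 mm on the stand. This point is mid-height and mid-width of it, at x = -36, y = 128 mm, 18 mm from its front end, level with marker_edge.
- plain_bell: Bystander: the same terracotta bell without a loop, 58 mm across, 88 mm tall; origin centre of underside.
- pot: Bystander: open terracotta pot 68 mm across, 70 mm tall; origin centre of underside.
- glue: Bystander: black bottle 48 mm across, 130 mm tall; origin centre of underside.
- jar: Bystander: clear jar with a white lid, 72 mm across, 75 mm tall; origin centre of underside.
- clay_a: Bystander: wrapped block of clay 75 x 45 x 18 mm lying flat; origin centre of underside.
- clay_b: Bystander: wrapped block of clay 75 x 45 x 18 mm lying flat; origin centre of underside.
Mind the look-alikes: they are no part of the job. Leave any blue or green look-alike of the bell alone.

How it is judged:
By the outcome, as a careful person would: the job done as asked, in the order asked, and still so for the second after the job is handed in, with the robot touching nothing.
It also fails if it takes over 62 s, if anything falls off the work surface, if the arm or the gripper's body presses on something with over 40 N, if the wrist force passes 120 N, or if a joint passes its speed limit or range.

ROBOT

A 7-joint arm with a two-finger parallel gripper is mounted at the origin on the work surface. World frame = base frame: x ahead of the robot, y to its left, z up, the work surface at z = 0. Lengths are in m, angles in rad, forces in N, time in s.
With the tool pointing down it reaches from about 0.4 to 0.85 m from the base axis. Payload 4.5 kg.
Tool frame: the origin (TCP) lies between the finger pads; the fingertips stand r.tip_reach ahead of it and the grasp point (between the pads) lies 11 mm behind it (r.tip_reach is the distance from the TCP to the fingertips, in m); z points along the fingers, y is the line along which they close (so a half turn about z gives the same grasp; the last joint's range is limited). The gripper opens to 88 mm and grips with 3 to 60 N. Pads are 18 mm wide; open, the fingers measure 123 mm over their backs; the gripper's body (75 mm by 187 mm) begins 45 mm behind the grasp point.
Start: joints at [1.16, 0.689, -0.195, 1.565, 0.157, 0.902, -0.215], TCP at [0.269, -0.564, 0.207] pointing down, gripper open.
Joint ranges: [-3.01, 3.01], [-0.46, 2.08], [-1.47, 1.51], [0.13, 2.56], [-1, 4.14], [0.04, 2.09], [-2.66, 2.66]. Speed limits (rad/s): [2.57, 2.57, 3.14, 3.14, 3.14, 3.14, 3.14].

INTERFACE

Orientations are given as a unit quaternion [x, y, z, w].
In Python, from plant import r, vision, workorder gives the robot as it stands.
- The arm moves only by the tool drive_tool, never from a script. Its argument "targets" is a list of rows, each an object of numbers: "tx", "ty", "tz": the shift along the world's x, y, z in units of 0.03 m (1.0 is 0.03 m); "wx", "wy", "wz": the turn, a rotation vector about the world's x, y, z in units of 60 degrees (1.0 is 60 degrees); "claw": the opening, from -1 (shut) to 1 (fully open). A call has exactly 8 rows; each row shifts and turns the commanded pose from where the row before left it; what a row does not reach is not made up. A row lasts 1/10 s, in which the tool goes at most 50 mm and 8.59 degrees, less where a joint would pass 70% of its speed; a pose out of reach is approached as far as the arm can. A call with a number of a shift or a turn outside -1 to 1 is refused whole. A call with a gripper value outside its range is refused whole. The fingers move at their own pace and stop on an object; "force" is the grip in N (left out, the last holds). Time passes only in rows, so rows that do not move let the fingers close, or fill a call up. It gives the time, the measured TCP pose, the force, the opening and the grip force at its end, in the units of the state.
- r.get_state(): the state, without advancing time (a new reading comes with each control period).
- vision.snapshot(name): name is "side" or "top"; returns a dict with "image" (384x512x3 uint8, blue, green, red), "range_z" (384x512 float32, m along the optical axis (not along the pixel's ray), 0 where there is no reading), "K" (3x3 intrinsics, pixels), "cam_to_world" (4x4, takes a point from camera to world coordinates). Camera axes: x right, y up, looking along -z (the intrinsics and any distortion apply to the point x, -y, -z); pixel columns grow to the right and rows downward; lengths in m; the calibration is good to about 2 mm. A picture is of the moment at which its call begins.
- workorder.finish_job(): hands the job in; it is judged then, once.
The state is a dict: "clock": time; "q": joint angles; "qd": joint speeds; "joint_torque": joint torques, N m; "tool_pos": TCP position; "eef_rot": TCP orientation; "contact_force": force on the tool from outside, world axes, zero at the start; "moment": the same for the moment, N m; "opening": opening from 0.0 (shut) to 1.0 (fully open); "finger_force": force on a finger pad.
Only numpy, scipy, OpenCV 4.12 (cv2) and the standard library are available. Lean on these libraries where they do the work, as an engineer would, in place of code of your own. Each camera call takes 0.05 s, during which the arm holds its last target. There are 200 camera calls.

## Working session

There is one attempt and no reset: what is moved stays moved. The work goes in short steps, Python scripts to look and compute and a tool call to move; the robot and the scene stay as the last step left them, time stands still between calls to the robot, and variables do not carry over. Pictures are saved under pics/ and viewed, at most 10 in all, crops included, and the job is handed in when it is done.

Besides the shell and the picture viewer there is one more tool, called after ">>>" by a JSON object that holds its "api" and its "payload", one argument or row to a line. drive_tool: Moves the arm, as the interface text tells. Its arguments: {"type":"object","properties":{"targets":{"type":"array","items":{"type":"object","properties":{"tx":{"type":"number"},"ty":{"type":"number"},"tz":{"type":"number"},"wx":{"type":"number"},"wy":{"type":"number"},"wz":{"type":"number"},"claw":{"type":"number"}}}},"force":{"type":"number"}},"required":["targets"]}

```bash
mkdir -p pics; ls; cat > h.py <<'E'
import numpy as np, cv2, pickle
from plant import r, vision, workorder
def snap(n):
    s=vision.snapshot(n); pickle.dump(s,open(f'{n}.pkl','wb')); return s
def load(n): return pickle.load(open(f'{n}.pkl','rb'))
def cloud(s):
    z=s['range_z'].astype(float); K=s['K']; h,w=z.shape
    u,v=np.meshgrid(np.arange(w),np.arange(h))
    p=np.stack([(u-K[0,2])/K[0,0]*z,-(v-K[1,2])/K[1,1]*z,-z],-1)
    T=s['cam_to_world']; P=p@T[:3,:3].T+T[:3,3]; P[z==0]=np.nan; return P
def proj(s,X):
    T=np.linalg.inv(s['cam_to_world']); p=T[:3,:3]@np.asarray(X)+T[:3,3]; K=s['K']
    return K[0,0]*p[0]/-p[2]+K[0,2], K[1,1]*-p[1]/-p[2]+K[1,2]
E
python3 - <<'E'
from h import *
print(r.get_state(), r.tip_reach)
for n in('side','top'):
    s=snap(n); cv2.imwrite(f'pics/{n}0.png',cv2.resize(s['image'],(800,600)))
    print(n,s['K'],s['cam_to_world'],[k for k in s])
E
```

```text
pics
{'clock': 0.0, 'q': array([ 1.15981158,  0.68998146, -0.19447825,  1.56632157,  0.15728895,
        0.90250066, -0.21510507]), 'qd': array([-1.55851436e-04, -7.50891013e-04, -7.67403611e-05,  9.98049460e-04,
       -6.26971827e-04,  1.19818553e-03, -3.20579818e-04]), 'joint_torque': array([-4.45164378e-04, -5.27557290e+01, -1.26655832e+00, -1.53428954e+01,
       -5.26109990e-02,  6.56568620e-03,  1.86204893e-04]), 'tool_pos': array([ 0.26855782, -0.56360584,  0.20631674]), 'eef_rot': array([ 9.75367518e-01,  2.20584164e-01, -2.71659661e-04, -8.70163013e-04]), 'contact_force': array([ 0.50892964, -0.61791395,  0.44930543]), 'moment': array([ 0.022423  ,  0.02218641, -0.01008933]), 'finger_force': 0.0, 'opening': 0.9988979582242197} 0.008
side [[483.61208936   0.         258.75348499]
 [  0.         483.61208936 190.90151944]
 [  0.           0.           1.        ]] [[-0.63897318  0.54331832 -0.5445351  -0.40703528]
 [-0.76905222 -0.46638923  0.43708097  0.72630976]
 [-0.01649121  0.69805895  0.71585037  1.41066635]
 [ 0.          0.          0.          1.        ]] ['image', 'range_z', 'K', 'cam_to_world']
top [[365.04389003   0.         255.35482569]
 [  0.         365.04389003 196.17024481]
 [  0.           0.           1.        ]] [[-0.01293666  0.98999905 -0.1404796   0.40017326]
 [-0.99982242 -0.01473244 -0.01175077 -0.00270636]
 [-0.01370286  0.14030264  0.99001384  1.30863796]
 [ 0.          0.          0.          1.        ]] ['image', 'range_z', 'K', 'cam_to_world']
```

View pics/side0.png

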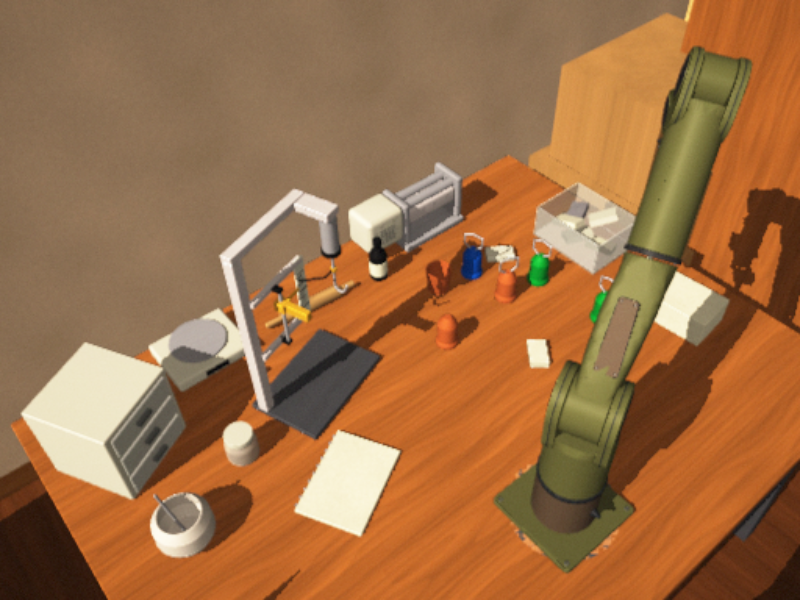

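View pics/top0.png

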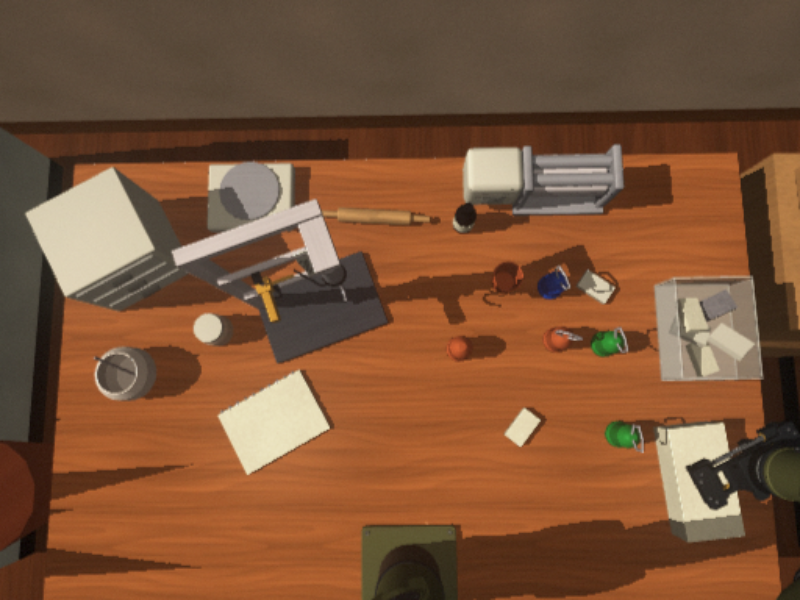

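The side view (800x600) shows these possible look-alikes:
- terracotta bell with a loop at (507,288), top view (557,339)
- plain terracotta bell at (447,332)
- pot at (437,280)
- blue bell at (472,262)
- green bells at (538,268) and (600,305)

I choose the one at (507,288). The stand's hook is at about (335,275) and the marker at (293,308).

```bash
python3 - <<'E'
from h import *
s=load('side');t=load('top')
a=cv2.resize(s['image'][150:215,285:370],None,fx=4.7,fy=4.7,interpolation=cv2.INTER_CUBIC)
b=cv2.resize(t['image'][190:240,325:405],(400,250),interpolation=cv2.INTER_CUBIC)
c=cv2.resize(s['image'][115:270,135:245],None,fx=3.6,fy=3.6,interpolation=cv2.INTER_CUBIC)
H=600; im=np.zeros((600,800,3),np.uint8)
im[:a.shape[0],:a.shape[1]]=a; im[310:560,:400]=b; im[:c.shape[0],402:402+c.shape[1]]=c[:,:398]
cv2.imwrite('pics/crop1.png',im)
for n,q in(('side',s),('top',t)):
    P=cloud(q); I=q['image'].astype(int)
    # foot of stand: z~0.014 dark
    m=(abs(P[...,2]-.014)<.006)&(I.sum(-1)<200)&(P[...,1]>0)
    m=cv2.morphologyEx(m.astype(np.uint8),cv2.MORPH_OPEN,np.ones((3,3)))
    k,l,st,_=cv2.connectedComponentsWithStats(m); i=1+st[1:,4].argmax(); pts=P[l==i][:,:2].astype(np.float32)
    print(n,st[i],cv2.minAreaRect(pts),cv2.boxPoints(cv2.minAreaRect(pts)))
    hsv=cv2.cvtColor(q['image'],cv2.COLOR_BGR2HSV)
    # objects 0.02..0.2 above desk near the bell
    u0,v0=(557*.64,339*.64) if n=='top' else (507*.64,288*.64)
    B=P[int(v0)-22:int(v0)+15,int(u0)-12:int(u0)+22].reshape(-1,3)
    for lo,hi in((.02,.065),(.07,.088),(.095,.15)):
        k=(B[:,2]>lo)&(B[:,2]<hi); print(lo,k.sum(),B[k].mean(0),B[k].min(0),B[k].max(0))
E
```

```text
side [180 235  22  17 125] ((0.6042144894599915, 0.23282578587532043), (0.038118768483400345, 0.10125116258859634), 4.6156134605407715) [[0.5811431  0.28175348]
 [0.5892908  0.18083067]
 [0.6272859  0.18389809]
 [0.6191382  0.2848209 ]]
0.02 174 [ 0.49819007 -0.36834795  0.04206565] [ 0.47388199 -0.44156076  0.02002289] [ 0.629645   -0.31132142  0.0649739 ]
0.07 101 [ 0.49724982 -0.3684344   0.07906146] [ 0.4724009  -0.44400041  0.07009876] [ 0.52440605 -0.31368865  0.08793333]
0.095 35 [ 0.50483142 -0.33926033  0.11979334] [ 0.49205891 -0.36572751  0.09745267] [ 0.51594364 -0.31071153  0.13760183]
top [177 180  65  21 744] ((0.6039134860038757, 0.17943036556243896), (0.06743554025888443, 0.23252904415130615), 3.7590532302856445) [[0.56264585 0.2932342 ]
 [0.5778907  0.06120542]
 [0.6451811  0.06562653]
 [0.6299363  0.2976553 ]]
0.02 51 [ 0.49784481 -0.32347798  0.04473944] [ 0.47863621 -0.35254092  0.02030924] [ 0.52447903 -0.31509513  0.06496775]
0.07 103 [ 0.50064048 -0.33761562  0.07998827] [ 0.48214868 -0.35988842  0.07004949] [ 0.52657439 -0.31941101  0.08793692]
0.095 37 [ 0.50331315 -0.34098298  0.12483396] [ 0.49411299 -0.36372184  0.09573311] [ 0.51242618 -0.31619971  0.14027344]
```

View pics/crop1.png

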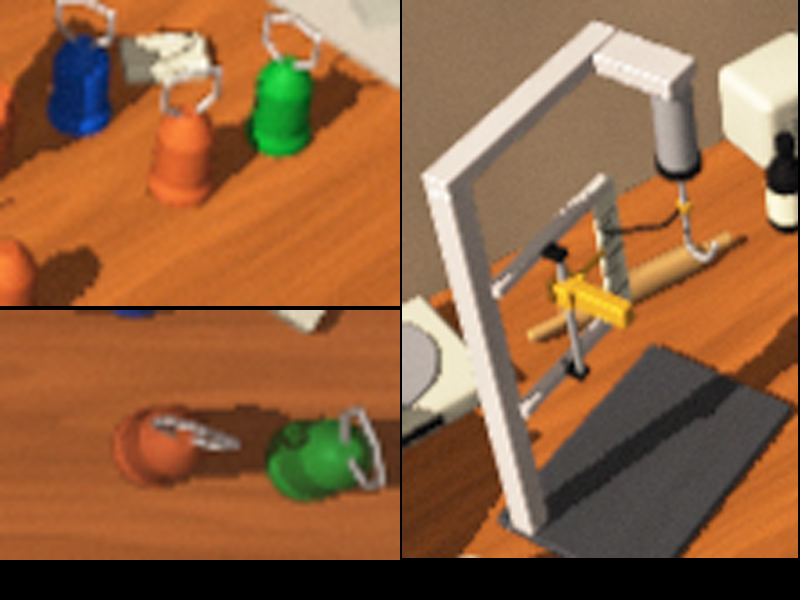

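The close crop shows the terracotta bell with its wire loop at crop (185,155); the blue and green bells beside it are the look-alikes. Next I fit the stand's pose from the foot corners.

```bash
python3 - <<'E'
from h import *
from scipy.optimize import least_squares
s=load('side');t=load('top')
k=.64
obs=[(t,[-.09,-.06,.014],(388*k,322*k)),(t,[-.09,.21,.014],(278*k,361*k)),(t,[.09,-.06,.014],(365*k,252*k)),
 (s,[-.09,-.06,.014],(135+(792-402)/3.6,115+408/3.6)),(s,[.09,-.06,.014],(135+(655-402)/3.6,115+346/3.6)),
 (s,[-.09,.21,.014],(317*k,435*k)),
 # arm/tube: tube lower end centre, marker tab
 (s,[-.025,0,.367],(135+(678-402)/3.6,115+165/3.6))]
def W(p,X):
    c,si=np.cos(p[2]),np.sin(p[2]); return np.array([p[0]+c*X[0]-si*X[1],p[1]+si*X[0]+c*X[1],X[2]])
f=lambda p:np.concatenate([np.subtract(proj(q,W(p,X)),uv) for q,X,uv in obs])
o=least_squares(f,[.62,.16,.3],loss='soft_l1'); print(o.x,np.degrees(o.x[2])); print(f(o.x).round(1).reshape(-1,2))
p=o.x
for n,X in dict(seat=[-.038,0,.263],ptr=[.018,.066,.320],tab=[-.036,.128,.32],edge=[.014,.073,.32],tube=[-.025,0,.367],armtop=[-.025,0,.47]).items():
    print(n,W(p,X).round(4),'side',np.round(proj(s,W(p,X)),1),'crop',np.round((np.array(proj(s,W(p,X)))-[135,115])*3.6+[402,0],0),'top',np.round(proj(t,W(p,X)),1))
# yellow marker tab cloud
for n,q in(('side',s),('top',t)):
    P=cloud(q);h=cv2.cvtColor(q['image'],cv2.COLOR_BGR2HSV)
    m=(h[...,0]>18)&(h[...,0]<32)&(h[...,1]>190)&(h[...,2]>90)&(P[...,2]>.28)&(P[...,2]<.36)
    print(n,m.sum(),np.nanmean(P[m],0),np.nanmin(P[m],0),np.nanmax(P[m],0))
    c,si=np.cos(p[2]),np.sin(p[2]); 
    L=P-[p[0],p[1],0]; L=np.stack([c*L[...,0]+si*L[...,1],-si*L[...,0]+c*L[...,1],L[...,2]],-1)
    print(' local',np.nanmin(L[m],0),np.nanmax(L[m],0),np.nanmedian(L[m],0))
    m=(L[...,2]>.375)&(L[...,2]<.44)&(abs(L[...,0]+.025)<.05)&(abs(L[...,1])<.05); print(' tube',m.sum(),L[m].min(0),L[m].max(0)) if m.sum() else 0
    m=(L[...,2]>.05)&(L[...,2]<.44)&(abs(L[...,0]-.055)<.04)&(abs(L[...,1]-.197)<.04); print(' col',m.sum(),np.percentile(L[m],[2,98],axis=0)) if m.sum() else 0
    # bell loop
    u0,v0=(557*.64,339*.64) if n=='top' else (507*.64,288*.64)
    B=P[int(v0)-22:int(v0)+15,int(u0)-12:int(u0)+22].reshape(-1,3); B=B[(B[:,2]>.097)&(B[:,2]<.15)][:,:2]
    d=np.linalg.svd(B-B.mean(0))[2][0]; print(' loop',B.mean(0),d,np.degrees(np.arctan2(-d[0],d[1])))
    mm=(B-B.mean(0))@d; print(np.ptp(mm), B.mean(0)+d*(mm.max()+mm.min())/2)
E
```

```text
[0.61213669 0.12237488 0.32942875] 18.874876771959293
[[ 0.5  0.6]
 [-0.9  1.2]
 [-1.3 -0.9]
 [ 0.6 -1.5]
 [-0.1 -2.3]
 [-1.3  0.4]
 [ 1.  -0.3]]
seat [0.5762 0.1101 0.263 ] side [218.5 184.8] crop [703. 251.] top [220.7 187.3]
ptr [0.6078 0.1906 0.32  ] side [191.3 178.6] crop [605. 229.] top [189.4 173. ]
tab [0.5367 0.2318 0.32  ] side [193.2 196.7] crop [612. 294.] top [174.1 198.7]
edge [0.6018 0.196  0.32  ] side [191.  180.3] crop [604. 235.] top [187.5 175.2]
tube [0.5885 0.1143 0.367 ] side [212.7 160.5] crop [682. 164.] top [214.9 176.2]
armtop [0.5885 0.1143 0.47  ] side [209.9 135.6] crop [672.  74.] top [209.4 167.7]
side 153 [0.55299208 0.24113996 0.31156722] [0.51724132 0.11363601 0.29223612] [0.59387612 0.2639438  0.32477065]
 local [-0.05302635 -0.00098807  0.29223612] [0.01782747 0.146445   0.32477065] [-0.01797629  0.13678233  0.31418608]
 tube 192 [-0.04339737 -0.0130681   0.37522733] [-0.00420105  0.02569043  0.43982611]
 col 1041 [[0.03054228 0.16343591 0.06148606]
 [0.06572756 0.2160354  0.43282408]]
 loop [ 0.50483142 -0.33926033] [0.31807585 0.94806527] -18.546600045056348
0.05632822346436981 [ 0.50493538 -0.33895048]<stdin>:21: RuntimeWarning: Mean of empty slice
Traceback (most recent call last):
ValueError: zero-size array to reduction operation fmin which has no identity
```

```bash
cat >> h.py <<'E'
def W(p,X):
    X=np.asarray(X,float); c,si=np.cos(p[2]),np.sin(p[2])
    return np.stack([p[0]+c*X[...,0]-si*X[...,1],p[1]+si*X[...,0]+c*X[...,1],X[...,2]],-1)
def loc(p,P):
    c,si=np.cos(p[2]),np.sin(p[2]); d=P-[p[0],p[1],0]
    return np.stack([c*d[...,0]+si*d[...,1],-si*d[...,0]+c*d[...,1],P[...,2]],-1)
E
cat > ov.py <<'E'
from h import *
from scipy.optimize import least_squares
import sys
s=load('side');t=load('top'); p=np.array([.61214,.12237,.32943])
def fitc(B,R,c0):
    return least_squares(lambda c:np.hypot(*(B-c).T)-R,c0,loss='soft_l1',f_scale=.002)
for n,q in(('side',s),('top',t)):
    P=cloud(q);L=loc(p,P)
    m=(L[...,2]>.38)&(L[...,2]<.44)&(abs(L[...,0]+.025)<.03)&(abs(L[...,1])<.03)
    if m.sum(): o=fitc(L[m][:,:2],.018,[-.025,0]); print(n,'tube',m.sum(),o.x,np.abs(o.fun).mean())
    h=cv2.cvtColor(q['image'],cv2.COLOR_BGR2HSV)
    d=np.hypot(P[...,0]-.50,P[...,1]+.345); m=(d<.05)&(P[...,2]>.02)&(P[...,2]<.064)&(h[...,0]<14)&(h[...,1]>120)
    o=fitc(P[m][:,:2],.025,[.5,-.345]); print(n,'bell',m.sum(),o.x,np.abs(o.fun).mean())
def poly(im,q,pts,off,f,col,closed=True):
    a=[(np.array(proj(q,x))-off+.5)*f-.5 for x in pts]; cv2.polylines(im,[np.int32(np.round(np.array(a)*16))],closed,col,1,cv2.LINE_AA,4)
def box(x0,x1,y0,y1,z): return [[x0,y0,z],[x1,y0,z],[x1,y1,z],[x0,y1,z]]
th=np.linspace(0,2*np.pi,24)
im=np.zeros((600,800,3),np.uint8)
for q,u0,v0,w,hh,f,X in((s,155,115,100,150,4,0),(t,165,150,100,150,4,400)):
    c=cv2.resize(q['image'][v0:v0+hh,u0:u0+w],None,fx=f,fy=f,interpolation=cv2.INTER_CUBIC)
    D=lambda pts,col,cl=True:poly(c,q,W(p,pts),(u0,v0),f,col,cl)
    D(box(-.09,.09,-.06,.21,.014),(0,0,255))
    D(np.c_[-.025+.018*np.cos(th),.018*np.sin(th),0*th+.367],(255,255,0))
    D(box(-.054,.002,.12,.136,.332),(255,0,255)); D(box(-.054,.002,.12,.136,.308),(255,0,255))
    D(box(.03,.03,.028,.056,.185)[:1]+[[.03,.056,.185],[.03,.056,.355],[.03,.028,.355]],(0,255,0))
    D([[-.056,0,.288],[-.056,0,.275],[-.05,0,.266],[-.038,0,.263],[-.028,0,.266],[-.025,0,.28],[-.025,0,.367]],(255,0,0),False)
    D([[.018,.066,.320],[.018,.03,.320]],(0,255,255),False)
    D(box(.042,.068,.184,.21,.464),(255,255,0)); 
    im[:hh*f,X:X+w*f]=c
cv2.imwrite(sys.argv[1],im)
E
python3 ov.py pics/ov1.png
```

```text
side tube 169 [-0.02147663  0.00218249] 0.0016210676473452533
side bell 95 [ 0.50560927 -0.34127131] 0.002413147863819643
top tube 75 [-0.02234365  0.00273894] 0.0002851198532461358
top bell 48 [ 0.5038166  -0.34199421] 0.0005492738924685983
```

View pics/ov1.png

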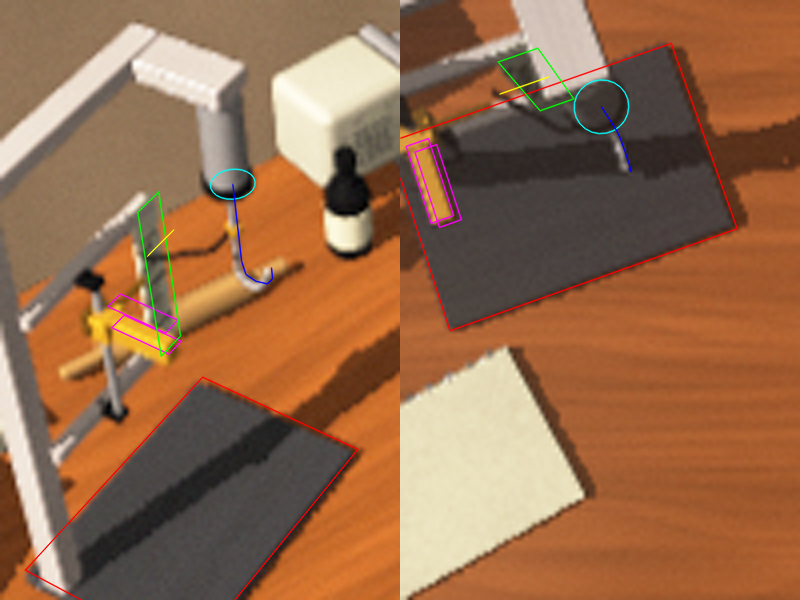

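The overlay is close; the tube and tab sit a few mm towards the stand's +y compared with the model. I'll refine with depth.

```bash
python3 - <<'E'
from h import *
p=np.array([.61214,.12237,.32943])
for n,(a,b,c,d) in(('side',(189,208,180,202)),('top',(166,181,183,207))):
    q=load(n);P=cloud(q);L=loc(p,P);h=cv2.cvtColor(q['image'],cv2.COLOR_BGR2HSV)
    m=np.zeros(h.shape[:2],bool); m[b and c:d,a:b]=1
    m&=(h[...,1]>150)&(h[...,0]>12)&(h[...,0]<35)&(L[...,2]>.25)
    A=L[m]; print(n,m.sum(),np.percentile(A,[3,25,50,75,97],axis=0).round(4))
    if n=='top':
        for v in range(c,d): print(v,[(u,*(L[v,u]*1000).round().astype(int)) for u in range(a,b) if m[v,u]])
    m=(L[...,2]>.1)&(L[...,2]<.44)&(L[...,0]>.03)&(L[...,0]<.08)&(L[...,1]>.165)&(L[...,1]<.23)
    A=L[m]; print('col',m.sum(),np.histogram(A[:,0],bins=np.arange(.03,.082,.004))[0],np.histogram(A[:,1],bins=np.arange(.165,.23,.004))[0]) if m.sum() else 0
    m=(L[...,2]>.45)&(L[...,2]<.5)&(abs(L[...,0])<.1)&(abs(L[...,1]-.1)<.15); A=L[m]; print('arm',m.sum(),np.percentile(A,[2,50,98],axis=0).round(3))
    # hook wire
    m=(L[...,2]>.25)&(L[...,2]<.31)&(abs(L[...,0]+.038)<.04)&(abs(L[...,1])<.03);print('hook',[(v,u,*(L[v,u]*1000).round().astype(int)) for v,u in np.argwhere(m)][::2])
E
```

```text
side 56 [[-0.0539  0.0858  0.3023]
 [-0.0442  0.1279  0.3134]
 [-0.0361  0.1327  0.3158]
 [-0.0279  0.1364  0.3183]
 [ 0.0128  0.1398  0.3205]]
col 904 [ 39  22 178 328  66  65  66  59  67  13   1   0] [  9   9   9  14  10  29  66  87  65  82  67 218 236   3   0   0]
arm 1088 [[-0.037 -0.013  0.454]
 [ 0.044  0.06   0.481]
 [ 0.068  0.214  0.487]]
hook [(np.int64(175), np.int64(214), np.int64(-23), np.int64(0), np.int64(301)), (np.int64(176), np.int64(214), np.int64(-26), np.int64(4), np.int64(301)), (np.int64(177), np.int64(214), np.int64(-24), np.int64(1), np.int64(294)), (np.int64(178), np.int64(214), np.int64(-25), np.int64(3), np.int64(291)), (np.int64(179), np.int64(214), np.int64(-25), np.int64(5), np.int64(288)), (np.int64(180), np.int64(214), np.int64(-26), np.int64(6), np.int64(284)), (np.int64(181), np.int64(214), np.int64(-25), np.int64(5), np.int64(279)), (np.int64(182), np.int64(215), np.int64(-24), np.int64(0), np.int64(269)), (np.int64(182), np.int64(222), np.int64(-52), np.int64(-3), np.int64(281)), (np.int64(183), np.int64(221), np.int64(-54), np.int64(6), np.int64(
[... 9154 characters left out ...]
int64(0), np.int64(270)), (np.int64(184), np.int64(219), np.int64(-29), np.int64(1), np.int64(270)), (np.int64(185), np.int64(219), np.int64(-31), np.int64(2), np.int64(266)), (np.int64(186), np.int64(219), np.int64(-32), np.int64(4), np.int64(259)), (np.int64(187), np.int64(219), np.int64(-36), np.int64(4), np.int64(263)), (np.int64(188), np.int64(220), np.int64(-40), np.int64(3), np.int64(265)), (np.int64(189), np.int64(220), np.int64(-43), np.int64(3), np.int64(267)), (np.int64(190), np.int64(220), np.int64(-46), np.int64(4), np.int64(271)), (np.int64(191), np.int64(220), np.int64(-52), np.int64(4), np.int64(285)), (np.int64(192), np.int64(221), np.int64(-55), np.int64(3), np.int64(284))]
```

```bash
cat >> h.py <<'E'
from scipy.spatial.transform import Rotation as R
def tool(psi,a):  # closing line horizontal, tool z tilted a deg from down towards yaw psi deg
    c,s_=np.cos(np.radians(psi)),np.sin(np.radians(psi)); a=np.radians(a)
    z=np.array([c*np.sin(a),s_*np.sin(a),-np.cos(a)]); y=np.array([s_,-c,0]); x=np.cross(y,z)
    return R.from_matrix(np.c_[x,y,z])
def go(pos,rot,st=None):
    st=st or r.get_state(); d=(np.array(pos)-st['tool_pos'])/.03
    w=(rot*R.from_quat(st['eef_rot']).inv()).as_rotvec()/np.radians(60)
    print('at',st['tool_pos'].round(4),'shift units',d.round(3),'turn units',w.round(4),'rows by turn',np.linalg.norm(w)*60/8.4)
E
python3 - <<'E'
from h import *
q=load('top');P=cloud(q);m=(P[...,2]>.012)&(P[...,2]<.2)&(P[...,0]>.2)&(P[...,0]<.7)&(P[...,1]<-.02)&(P[...,1]>-.56)
k,l,s,_=cv2.connectedComponentsWithStats(m.astype(np.uint8))
for i in range(1,k):
    if s[i,4]>30:
        A=P[l==i]; print(s[i],A.mean(0).round(3),A.min(0).round(3),A.max(0).round(3))
B=P[195:232,344:378].reshape(-1,3);B=B[(B[:,2]>.1)&(B[:,2]<.15)][:,:2];d=np.linalg.svd(B-B.mean(0))[2][0];print(B.mean(0),d,np.degrees(np.arctan(-d[0]/d[1])))
psi=-18.5;a=70;Rt=tool(psi,a);print(Rt.as_matrix().round(2))
h=np.array([np.cos(np.radians(psi)),np.sin(np.radians(psi)),0]);b=np.array([.5045,-.3415,.042])
tc=b+.011*Rt.as_matrix()[:,2]
go([*(tc-.13*h)[:2],.2],Rt); print('grasp tcp',tc,'pre',tc-.13*h)
E
```

```text
[315 168  20  20 204] [ 0.644 -0.233  0.051] [ 0.607 -0.261  0.012] [ 0.671 -0.196  0.075]
[344 170  21  21 263] [ 0.621 -0.328  0.074] [ 0.6   -0.355  0.013] [ 0.65  -0.306  0.14 ]
[370 173  24  22 265] [ 0.623 -0.438  0.018] [ 0.585 -0.479  0.012] [ 0.66  -0.397  0.024]
[348 209  25  17 256] [ 0.5   -0.334  0.072] [ 0.476 -0.364  0.012] [ 0.529 -0.314  0.14 ]
[379 210  23  19 298] [ 0.491 -0.442  0.072] [ 0.464 -0.472  0.012] [ 0.518 -0.422  0.141]
[286 215  17  16 202] [ 0.483 -0.118  0.069] [ 0.461 -0.145  0.012] [ 0.51  -0.094  0.09 ]
[323 262  23  24 287] [ 0.31  -0.256  0.018] [ 0.27  -0.294  0.012] [ 0.348 -0.217  0.024]
[388 270  24  20 328] [ 0.294 -0.462  0.071] [ 0.264 -0.49   0.012] [ 0.318 -0.443  0.143]
[419 273  15  35 310] [ 0.259 -0.555  0.049] [ 0.201 -0.56   0.012] [ 0.307 -0.549  0.081]
[ 0.50356606 -0.34060012] [-0.33167421 -0.94339399] -19.370424780063672
[[ 0.32 -0.32  0.89]
 [-0.11 -0.95 -0.3 ]
 [ 0.94 -0.   -0.34]]
at [ 0.2686 -0.5637  0.2064] shift units [ 4.08   8.671 -0.214] turn units [ 0.0714 -1.1907 -0.6388] rows by turn 9.66548011110184
grasp tcp [ 0.51430246 -0.34477986  0.03823778] pre [ 0.39102038 -0.30353025  0.03823778]
```

>>> {"api": "drive_tool", "payload": {
  "targets": [
    {"tx":0.4,"ty":0.85,"tz":0.1,"wx":0.007,"wy":-0.119,"wz":-0.064,"claw":0.6},
    {"tx":0.4,"ty":0.85,"tz":0.1,"wx":0.007,"wy":-0.119,"wz":-0.064,"claw":0.6},
    {"tx":0.4,"ty":0.85,"tz":0,"wx":0.007,"wy":-0.119,"wz":-0.064,"claw":0.6},
    {"tx":0.4,"ty":0.85,"tz":0,"wx":0.007,"wy":-0.119,"wz":-0.064,"claw":0.6},
    {"tx":0.4,"ty":0.85,"tz":0,"wx":0.007,"wy":-0.119,"wz":-0.064,"claw":0.6},
    {"tx":0.4,"ty":0.85,"tz":0,"wx":0.007,"wy":-0.119,"wz":-0.064,"claw":0.6},
    {"tx":0.4,"ty":0.85,"tz":0,"wx":0.007,"wy":-0.119,"wz":-0.064,"claw":0.6},
    {"tx":0.4,"ty":0.85,"tz":0,"wx":0.007,"wy":-0.119,"wz":-0.064,"claw":0.6}
  ],
  "force": 15
}}

```text
clock: 0.9
tool_pos: [0.3376, -0.4226, 0.2551]
eef_rot: [0.916, -0.001, 0.4, 0.03]
contact_force: [3.9, -2.9, 0.8]
opening: 0.8
finger_force: 0.0
```

```bash
cat > pre.py <<'E'
from h import *
psi=-19;a=70;Rt=tool(psi,a)
h=np.array([np.cos(np.radians(psi)),np.sin(np.radians(psi)),0]);b=np.array([.504,-.341,.042])
tc=b+.011*Rt.as_matrix()[:,2]
E
python3 - <<'E'
from pre import *
go([*(tc-.13*h)[:2],.2],Rt); go(tc-.13*h,Rt); go(tc,Rt);print(r.get_state()['q'].round(2))
E
```

```text
at [ 0.3376 -0.4226  0.2551] shift units [ 1.775  4.02  -1.837] turn units [-0.0167 -0.3841 -0.2783] rows by turn 3.3899996882044943
at [ 0.3376 -0.4226  0.2551] shift units [ 1.775  4.02  -7.229] turn units [-0.0167 -0.3841 -0.2783] rows by turn 3.3899996882044943
at [ 0.3376 -0.4226  0.2551] shift units [ 5.873  2.609 -7.229] turn units [-0.0167 -0.3841 -0.2783] rows by turn 3.3899996882044943
[ 1.93  0.77 -1.1   2.23 -1.    0.04  0.56]
```

The arm hit its q5 and q6 limits, so it needs the other wrist branch (q5 near π). I'll fit a simple kinematic model from the two poses read so far.

```bash
cat > kin.py <<'E'
from h import *
import itertools, json, os
from scipy.optimize import least_squares
def fk(q,sg,L,off):
    Rz=lambda t:R.from_euler('z',t); Ry=lambda t:R.from_euler('y',t)
    M=Rz(sg[0]*q[0])*Ry(q[1]); p=np.array([0,0,L[0]])
    M=M*Rz(sg[1]*q[2]); p=p+M.apply([L[4],0,L[1]])
    M=M*Ry(q[3])*Rz(sg[2]*q[4]); p=p+M.apply([L[5],0,L[2]])
    M=M*Ry(q[5]); p=p+M.apply([L[6],0,0]); M=M*Rz(sg[3]*q[6]+off); p=p+M.apply([0,0,L[3]])
    return p,M
E
cat > data.py <<'E'
from h import *
import json,os
D=json.load(open('d.json')) if os.path.exists('d.json') else [[[1.15981158,.68998146,-.19447825,1.56632157,.15728895,.90250066,-.21510507],[.26855782,-.56360584,.20631674],[.975367518,.220584164,-.000271659661,-.000870163013]]]
st=r.get_state(); D.append([list(map(float,st[k])) for k in('q','tool_pos','eef_rot')]); json.dump(D,open('d.json','w'))
E
python3 data.py; python3 - <<'E'
from kin import *
D=json.load(open('d.json'))
res=[]
for sg in itertools.product((1,-1),repeat=4):
  for off in (0,np.pi/2,np.pi,-np.pi/2):
    def f(x):
        e=[]
        for q,p,o in D:
            P,M=fk(q,sg,x[:7],off); e+=[*(P-p),*(.3*(M*R.from_quat(o).inv()).as_rotvec())]
        return np.array(e+list(.01*x[4:7]))
    o=least_squares(f,[.35,.4,.4,.25,0,0,0]); res.append((o.cost,sg,off,o.x.round(4),np.abs(o.fun).max()))
res.sort(key=lambda a:a[0])
for x in res[:4]: print(x)
E
```

```text
(np.float64(1.8900264203857367e-06), (-1, -1, -1, -1), 1.5707963267948966, array([ 0.1088,  0.8501,  0.4093,  0.3959, -0.1251, -0.0172,  0.1476]), np.float64(0.0014757435434368926))
(np.float64(0.03205578127179789), (1, 1, -1, -1), 3.141592653589793, array([ 2.4563, -0.4487,  1.0603,  0.5951, -0.2572,  1.112 , -0.0096]), np.float64(0.1673713174353277))
(np.float64(0.036465296172355964), (1, 1, 1, 1), -1.5707963267948966, array([ 2.84  , -3.545 , -0.6639, -0.5837,  1.2711,  0.1261, -1.5111]), np.float64(0.26689574806226213))
(np.float64(0.03986471189458574), (-1, -1, 1, 1), 1.5707963267948966, array([-0.1462,  0.4858,  0.046 ,  0.1915,  0.0784, -0.3241, -0.0176]), np.float64(0.1917221838160942))
```

```bash
python3 - <<'E'
from kin import *
D=json.load(open('d.json'));sg=(-1,)*4
for free in ([],[4],[5],[6],[4,5],[5,6],[4,6]):
    def mk(x): L=np.zeros(7); L[:4]=x[:4]; L[free]=x[4:]; return L
    f=lambda x:np.concatenate([fk(q,sg,mk(x),np.pi/2)[0]-p for q,p,o in D])
    o=least_squares(f,[.35,.4,.4,.25]+[0]*len(free)); print(free,o.x.round(4),np.abs(o.fun).max().round(4))
E
```

```text
[] [0.2861 0.5885 0.318  0.3404] 0.0336
[4] [ 0.2672  0.8258  0.4184  0.6154 -0.294 ] 0.0062
[5] [0.2783 0.5966 0.3207 0.3338 0.0086] 0.0337
[6] [0.0729 0.7924 0.3802 0.2542 0.1702] 0.0123
[4, 5] [ 0.2514  0.8501  0.4272  0.6124 -0.3045  0.0167] 0.0
[5, 6] [ 0.0085  0.851   0.397   0.2446 -0.0411  0.2513] 0.0
[4, 6] [ 0.1811  0.8503  0.4185  0.506  -0.2164  0.0727] 0.0
```

```bash
sed -i 's/M=M\*Ry(q\[3\])\*Rz(sg\[2\]\*q\[4\]); p=p+M.apply(\[L\[5\],0,L\[2\]\])/M=M*Ry(q[3]); p=p+M.apply([L[5],0,L[2]]); M=M*Rz(sg[2]*q[4])/' kin.py
python3 - <<'E'
from kin import *
D=json.load(open('d.json'));q=np.array(D[-1][0]);sg=(-1,)*4
for q5 in(-1,0,.8,1.57,2.4,3.14):
    x=q.copy();x[4]=q5;x[5]=.8;M=fk(x,sg,np.zeros(7),np.pi/2)[1].as_matrix();print(q5,'z',M[:,2].round(2),'y',M[:,1].round(2))
x=q;M=fk(x,sg,np.zeros(7),np.pi/2)[1].as_matrix();print('now z',M[:,2].round(2),'y',M[:,1].round(2))
for free in ([],[4],[5],[6],[4,5],[5,6],[4,6],'e'):
    def mk(x):
        L=np.zeros(7); L[:4]=x[:4]
        if free=='e': L[4]=x[4];L[5]=-x[4];L[6]=x[5]
        else: L[free]=x[4:]
        return L
    f=lambda x:np.concatenate([fk(q,sg,mk(x),np.pi/2)[0]-p for q,p,o in D])
    o=least_squares(f,[.35,.4,.4,.25]+[0]*(2 if free=='e' else len(free))); print(free,o.x.round(4),np.abs(o.fun).max().round(4))
E
```

```text
-1 z [ 0.8   0.55 -0.26] y [ 0.49 -0.83 -0.26]
0 z [ 0.32  0.58 -0.75] y [ 0.93 -0.35  0.13]
0.8 z [ 0.04  0.15 -0.99] y [0.96 0.27 0.08]
1.57 z [ 0.03 -0.38 -0.92] y [ 0.69  0.68 -0.26]
2.4 z [ 0.31 -0.75 -0.58] y [ 0.24  0.66 -0.72]
3.14 z [ 0.68 -0.7  -0.21] y [-0.06  0.24 -0.97]
now z [ 0.73 -0.06 -0.68] y [-0.03 -1.    0.05]
[] [0.2861 0.5885 0.318  0.3404] 0.0336
[4] [ 0.2672  0.8258  0.4184  0.6154 -0.294 ] 0.0062
[5] [ 0.285   0.583   0.3176  0.338  -0.005 ] 0.0333
[6] [0.0729 0.7924 0.3802 0.2542 0.1702] 0.0123
[4, 5] [ 0.2718  0.8788  0.4298  0.6542 -0.3204  0.0288] 0.0
[5, 6] [-0.0078  0.7912  0.395   0.1975 -0.0599  0.2241] 0.0
[4, 6] [ 0.1811  0.8503  0.4185  0.506  -0.2164  0.0727] 0.0
e [-0.08    0.7685  0.386   0.0796  0.0828  0.282 ] 0.0
```

```bash
python3 - <<'E'
from h import *
go([.36,-.38,.30],tool(40,0))
w=(tool(141,20)*tool(40,0).inv()).as_rotvec()/np.radians(60);print(w,np.linalg.norm(w)*60/8.4)
E
```

```text
at [ 0.3376 -0.4226  0.2551] shift units [0.747 1.421 1.497] turn units [-0.2175  0.7739  0.6289] rows by turn 7.290167555108454
[0.38028549 0.0033187  1.66423089] 12.193785050785321
```

>>> {"api": "drive_tool", "payload": {
  "targets": [
    {"tx":0.1,"ty":0.18,"tz":0.2,"wx":-0.027,"wy":0.097,"wz":0.079},
    {"tx":0.1,"ty":0.18,"tz":0.2,"wx":-0.027,"wy":0.097,"wz":0.079},
    {"tx":0.1,"ty":0.18,"tz":0.2,"wx":-0.027,"wy":0.097,"wz":0.079},
    {"tx":0.1,"ty":0.18,"tz":0.2,"wx":-0.027,"wy":0.097,"wz":0.079},
    {"tx":0.1,"ty":0.18,"tz":0.2,"wx":-0.027,"wy":0.097,"wz":0.079},
    {"tx":0.1,"ty":0.18,"tz":0.2,"wx":-0.027,"wy":0.097,"wz":0.079},
    {"tx":0.1,"ty":0.18,"tz":0.2,"wx":-0.027,"wy":0.097,"wz":0.079},
    {"tx":0.1,"ty":0.18,"tz":0.2,"wx":-0.027,"wy":0.097,"wz":0.079}
  ]
}}

```text
validation failed for argument at $.ta...
```

```bash
python3 data.py; python3 - <<'E'
from h import *
print(r.get_state()['q'].round(2));go([.38,-.36,.30],tool(141,20))
E
```

```text
[ 1.93  0.77 -1.1   2.23 -1.    0.04  0.56]
at [ 0.3376 -0.4226  0.2551] shift units [1.414 2.088 1.497] turn units [-0.5313  0.2668  2.3048] rows by turn 17.001435613310495
```

>>> {"api": "drive_tool", "payload": {
  "targets": [
    {"tx":0.1,"ty":0.18,"tz":0.2,"wx":-0.027,"wy":0.097,"wz":0.079,"claw":0.6},
    {"tx":0.1,"ty":0.18,"tz":0.2,"wx":-0.027,"wy":0.097,"wz":0.079,"claw":0.6},
    {"tx":0.1,"ty":0.18,"tz":0.2,"wx":-0.027,"wy":0.097,"wz":0.079,"claw":0.6},
    {"tx":0.1,"ty":0.18,"tz":0.2,"wx":-0.027,"wy":0.097,"wz":0.079,"claw":0.6},
    {"tx":0.1,"ty":0.18,"tz":0.2,"wx":-0.027,"wy":0.097,"wz":0.079,"claw":0.6},
    {"tx":0.1,"ty":0.18,"tz":0.2,"wx":-0.027,"wy":0.097,"wz":0.079,"claw":0.6},
    {"tx":0.1,"ty":0.18,"tz":0.2,"wx":-0.027,"wy":0.097,"wz":0.079,"claw":0.6},
    {"tx":0.1,"ty":0.18,"tz":0.2,"wx":-0.027,"wy":0.097,"wz":0.079,"claw":0.6}
  ]
}}

```text
clock: 1.7
tool_pos: [0.3615, -0.3825, 0.2942]
eef_rot: [0.947, 0.32, 0.022, -0.0]
contact_force: [0.8, -0.2, -1.5]
opening: 0.802
finger_force: 0.0
```

```bash
python3 data.py; python3 - <<'E'
from h import *
print(r.get_state()['q'].round(2));go([.38,-.36,.30],tool(141,20))
E
```

```text
[ 0.77  0.44 -0.03  1.76 -0.03  0.92 -0.15]
at [ 0.3615 -0.3825  0.2942] shift units [0.616 0.749 0.192] turn units [0.3378 0.0094 1.7154] rows by turn 12.48850467941314
```

>>> {"api": "drive_tool", "payload": {
  "targets": [
    {"tx":0.05,"ty":0.06,"tz":0.02,"wx":0.027,"wy":0.001,"wz":0.137,"claw":0.6},
    {"tx":0.05,"ty":0.06,"tz":0.02,"wx":0.027,"wy":0.001,"wz":0.137,"claw":0.6},
    {"tx":0.05,"ty":0.06,"tz":0.02,"wx":0.027,"wy":0.001,"wz":0.137,"claw":0.6},
    {"tx":0.05,"ty":0.06,"tz":0.02,"wx":0.027,"wy":0.001,"wz":0.137,"claw":0.6},
    {"tx":0.05,"ty":0.06,"tz":0.02,"wx":0.027,"wy":0.001,"wz":0.137,"claw":0.6},
    {"tx":0.05,"ty":0.06,"tz":0.02,"wx":0.027,"wy":0.001,"wz":0.137,"claw":0.6},
    {"tx":0.05,"ty":0.06,"tz":0.02,"wx":0.027,"wy":0.001,"wz":0.137,"claw":0.6},
    {"tx":0.05,"ty":0.06,"tz":0.02,"wx":0.027,"wy":0.001,"wz":0.137,"claw":0.6}
  ]
}}

```text
clock: 2.5
tool_pos: [0.373, -0.3679, 0.2979]
eef_rot: [0.616, 0.778, 0.05, -0.118]
contact_force: [-0.1, 0.2, 0.9]
opening: 0.8
finger_force: 0.0
```

```bash
python3 data.py; cat > fit.py <<'E'
from kin import *
D=json.load(open('d.json'));sg=(-1,)*4
f=lambda x:np.concatenate([fk(q,sg,x,np.pi/2)[0]-p for q,p,o in D]+[1e-3*x[4:]])
o=least_squares(f,[.35,.4,.4,.25,0,0,0]); LL=o.x
E
python3 - <<'E'
from fit import *
print(LL.round(4),np.abs(o.fun).max())
# IK targets in flipped branch
from pre import Rt,tc,h
q0=r.get_state()['q'];print(q0.round(2))
lo=[-3.01,-.46,-1.47,.13,-1,.04,-2.66];hi=[3.01,2.08,1.51,2.56,4.14,2.09,2.66]
for name,pos in(('pre',tc-.13*h),('grasp',tc)):
  for fl in(0,1):
    Rg=Rt*R.from_euler('z',np.pi*fl)
    g=lambda q:np.r_[(fk(q,sg,LL,np.pi/2)[0]-pos)*10,(fk(q,sg,LL,np.pi/2)[1]*Rg.inv()).as_rotvec()*3,.02*q[2]]
    for s in([.5,.8,0,2,3.1,1,-1.5],[.5,.8,0,2,3.1,1,1.5],[.5,.8,0,1.5,0,.3,1.5],[.5,.8,0,1.5,0,.3,-1.5]):
        k=least_squares(g,s,bounds=(lo,hi)); 
        if k.cost<1e-2: print(name,fl,k.x.round(2),k.cost.round(5))
E
```

```text
[ 0.1891  0.6716  0.3541  0.3079 -0.0137 -0.0123  0.071 ] 0.048076384655435345
[ 0.95  0.6  -0.36  1.5   0.09  1.31  0.82]
```

```bash
python3 - <<'E'
from fit import *
st=r.get_state();print((fk(st['q'],sg,LL,np.pi/2)[1]*R.from_quat(st['eef_rot']).inv()).magnitude())
def T(b,a,x=141):
    b=np.radians(b);return R.from_rotvec(np.radians(a)*np.array([np.sin(b),-np.cos(b),0]))*tool(x,0)
C=R.from_quat(st['eef_rot'])
for n in(T(165,25),T(231,30),T(276,35),T(321,45)):
    w=(n*C.inv()).as_rotvec()/np.radians(60);k=np.linalg.norm(w)*60/8.4;print(w.round(3),k.round(1),'per row',(w/np.ceil(k)).round(3));C=n
E
```

```text
3.19886019322077e-16
[0.069 0.168 0.635] 4.7 per row [0.014 0.034 0.127]
[-0.484 -0.083  0.099] 3.6 per row [-0.121 -0.021  0.025]
[-0.187 -0.358  0.106] 3.0 per row [-0.062 -0.119  0.035]
[ 0.09  -0.492  0.157] 3.7 per row [ 0.023 -0.123  0.039]
```

>>> {"api": "drive_tool", "payload": {
  "targets": [
    {"tx":0,"ty":0,"tz":0,"wx":0.014,"wy":0.034,"wz":0.127,"claw":0.6},
    {"tx":0,"ty":0,"tz":0,"wx":0.014,"wy":0.034,"wz":0.127,"claw":0.6},
    {"tx":0,"ty":0,"tz":0,"wx":0.014,"wy":0.034,"wz":0.127,"claw":0.6},
    {"tx":0,"ty":0,"tz":0,"wx":0.014,"wy":0.034,"wz":0.127,"claw":0.6},
    {"tx":0,"ty":0,"tz":0,"wx":0.014,"wy":0.034,"wz":0.127,"claw":0.6},
    {"tx":0,"ty":0,"tz":0,"wx":-0.121,"wy":-0.021,"wz":0.025,"claw":0.6},
    {"tx":0,"ty":0,"tz":0,"wx":-0.121,"wy":-0.021,"wz":0.025,"claw":0.6},
    {"tx":0,"ty":0,"tz":0,"wx":-0.121,"wy":-0.021,"wz":0.025,"claw":0.6}
  ]
}}

```text
clock: 3.3
tool_pos: [0.374, -0.3677, 0.2982]
eef_rot: [0.327, 0.918, -0.189, -0.117]
contact_force: [0.4, -0.1, 0.2]
opening: 0.801
finger_force: 0.0
```

```bash
python3 data.py; cat > plan.py <<'E'
from fit import *
def T(b,a,x=141):
    b=np.radians(b);return R.from_rotvec(np.radians(a)*np.array([np.sin(b),-np.cos(b),0]))*tool(x,0)
def path(*ns):
    st=r.get_state();C=R.from_quat(st['eef_rot']);print('q',st['q'].round(2),'pos',st['tool_pos'].round(4))
    for n in ns:
        w=(n*C.inv()).as_rotvec()/np.radians(60);k=np.linalg.norm(w)*60/8.4;print(w.round(3),k.round(1),'per row',(w/np.ceil(k)).round(3));C=n
E
python3 - <<'E'
from plan import *
path(T(231,30),T(276,35),T(321,45))
E
```

```text
q [ 0.65  0.56 -0.39  1.68  0.6   1.28  0.9 ] pos [ 0.374  -0.3677  0.2982]
[-0.117 -0.016  0.027] 0.9 per row [-0.117 -0.016  0.027]
[-0.187 -0.358  0.106] 3.0 per row [-0.062 -0.119  0.035]
[ 0.09  -0.492  0.157] 3.7 per row [ 0.023 -0.123  0.039]
```

q5 is rising as intended, so I continue the sweep.

>>> {"api": "drive_tool", "payload": {
  "targets": [
    {"tx":0,"ty":0,"tz":0,"wx":-0.117,"wy":-0.016,"wz":0.027,"claw":0.6},
    {"tx":0,"ty":0,"tz":0,"wx":-0.062,"wy":-0.119,"wz":0.035,"claw":0.6},
    {"tx":0,"ty":0,"tz":0,"wx":-0.062,"wy":-0.119,"wz":0.035,"claw":0.6},
    {"tx":0,"ty":0,"tz":0,"wx":-0.062,"wy":-0.119,"wz":0.035,"claw":0.6},
    {"tx":0,"ty":0,"tz":0,"wx":0.023,"wy":-0.123,"wz":0.039,"claw":0.6},
    {"tx":0,"ty":0,"tz":0,"wx":0.023,"wy":-0.123,"wz":0.039,"claw":0.6},
    {"tx":0,"ty":0,"tz":0,"wx":0.023,"wy":-0.123,"wz":0.039,"claw":0.6},
    {"tx":0,"ty":0,"tz":0,"wx":0.023,"wy":-0.123,"wz":0.039,"claw":0.6}
  ]
}}

```text
clock: 4.1
tool_pos: [0.3759, -0.3824, 0.3034]
eef_rot: [0.318, 0.886, -0.196, 0.276]
contact_force: [0.6, -0.8, 0.2]
opening: 0.802
finger_force: 0.0
```

```bash
python3 data.py; python3 - <<'E'
from plan import *
from pre import Rt,tc,h
G=Rt*R.from_euler('z',np.pi)
path(T(321,45),G); go([*(tc-.13*h)[:2],.2],G);print(LL.round(3),np.abs(o.fun).max())
E
```

```text
q [ 0.79  0.29 -0.35  2.39  1.96  0.43 -0.49] pos [ 0.3759 -0.3824  0.3034]
[ 0.053 -0.189  0.074] 1.5 per row [ 0.027 -0.095  0.037]
[-0.203 -0.366  0.328] 3.8 per row [-0.051 -0.092  0.082]
at [ 0.3759 -0.3824  0.3034] shift units [ 0.497  2.68  -3.445] turn units [-0.1329 -0.5361  0.4329] rows by turn 5.012762283527065
[ 0.229  0.685  0.372  0.368 -0.066 -0.     0.037] 0.047856278154696674
```

>>> {"api": "drive_tool", "payload": {
  "targets": [
    {"tx":0.1,"ty":0.45,"tz":0,"wx":-0.022,"wy":-0.089,"wz":0.072,"claw":0.6},
    {"tx":0.1,"ty":0.45,"tz":0,"wx":-0.022,"wy":-0.089,"wz":0.072,"claw":0.6},
    {"tx":0.1,"ty":0.45,"tz":-0.2,"wx":-0.022,"wy":-0.089,"wz":0.072,"claw":0.6},
    {"tx":0.1,"ty":0.45,"tz":-0.4,"wx":-0.022,"wy":-0.089,"wz":0.072,"claw":0.6},
    {"tx":0.1,"ty":0.45,"tz":-0.5,"wx":-0.022,"wy":-0.089,"wz":0.072,"claw":0.6},
    {"tx":0,"ty":0.45,"tz":-0.5,"wx":-0.022,"wy":-0.089,"wz":0.072,"claw":0.6},
    {"tx":0,"ty":0,"tz":-0.5,"wx":0,"wy":0,"wz":0,"claw":0.6},
    {"tx":0,"ty":0,"tz":-0.5,"wx":0,"wy":0,"wz":0,"claw":0.6}
  ]
}}

```text
clock: 4.9
tool_pos: [0.4267, -0.3702, 0.2326]
eef_rot: [0.206, 0.888, -0.144, 0.384]
contact_force: [-0.6, 0.0, -0.3]
opening: 0.801
finger_force: 0.0
```

```bash
python3 data.py; python3 - <<'E'
from plan import *
from pre import Rt,tc,h
G=Rt*R.from_euler('z',np.pi)
print(r.get_state()['q'].round(2));go(tc-.13*h,G);go(tc,G)
E
```

```text
[ 1.42  0.95 -1.47  2.56  2.18  1.24 -0.33]
at [ 0.4267 -0.3702  0.2326] shift units [-1.195  2.272 -6.479] turn units [-0.0615 -0.3702  0.1757] rows by turn 2.9593901547761514
at [ 0.4267 -0.3702  0.2326] shift units [ 2.902  0.861 -6.479] turn units [-0.0615 -0.3702  0.1757] rows by turn 2.9593901547761514
```

```bash
cat > fit.py <<'E'
from kin import *
def fk(q,sg,L,off):
    Rz=lambda t:R.from_euler('z',t); Ry=lambda t:R.from_euler('y',t); q=np.asarray(q)
    M=Rz(-q[0]); p=np.array([0,0,L[0]])+M.apply([0,L[1],0]); M=M*Ry(q[1]); p=p+M.apply([0,L[2],0])
    M=M*Rz(-q[2]); p=p+M.apply([L[3],L[4],L[5]])
    M=M*Ry(q[3]); p=p+M.apply([L[6],L[7],0]); M=M*Rz(-q[4]); p=p+M.apply([0,L[8],L[9]]); M=M*Ry(q[5]); p=p+M.apply([L[10],L[11],0])
    M=M*Rz(-q[6]+np.pi/2); p=p+M.apply([0,0,L[12]]); return p,M
D=json.load(open('d.json'));sg=(-1,)*4
big=[0,5,9,12];x0=np.zeros(13);x0[big]=[.35,.4,.4,.25]
reg=np.ones(13);reg[big]=0
f=lambda x:np.concatenate([fk(q,sg,x,0)[0]-p for q,p,o in D]+[2e-3*reg*x])
o=least_squares(f,x0); LL=o.x
E
python3 - <<'E'
from fit import *
print(LL.round(4),np.abs(o.fun).max(), np.abs(o.fun[:-13]).max())
E
```

```text
[ 3.469e-01 -9.400e-03 -9.400e-03 -0.000e+00 -1.340e-02  5.634e-01
 -0.000e+00 -1.340e-02 -2.000e-04  3.448e-01  0.000e+00 -2.000e-04
  3.577e-01] 2.689995046784295e-05 2.3920955438683222e-08
```

The kinematics now fit exactly. Next I search the tilt and yaw for configurations with joint margin.

```bash
cat > ik.py <<'E'
from fit import *
lo=np.array([-3.01,-.46,-1.47,.13,-1,.04,-2.66]);hi=np.array([3.01,2.08,1.51,2.56,4.14,2.09,2.66]);mid=(lo+hi)/2
def ik(pos,Rg,seeds,w=.01):
    best=None
    for s in seeds:
        def g(q):
            p,M=fk(q,sg,LL,0); return np.r_[(p-pos)*10,(M*Rg.inv()).as_rotvec()*3,w*(q-mid)[1:]/(hi-lo)[1:]]
        k=least_squares(g,np.clip(s,lo+.01,hi-.01),bounds=(lo,hi)); e=np.abs(k.fun[:6]).max()
        mg=np.min(np.minimum(k.x-lo,hi-k.x)[1:])
        if e<.02 and (best is None or mg>best[1]): best=(k.x,mg)
    return best
S=[[a,.6,0,2,b,.8,c] for a in(.5,-.3) for b in(.2,1.6,3.1) for c in(-1.5,0,1.5)]
E
python3 - <<'E'
from ik import *
b=np.array([.504,-.341,.042]);seat=np.array([.5772,.1131,.263])
for a in(50,55,60,65,70):
  for psi in(-19,-28,-34):
    for fl in(0,1):
      out=[]
      Rt=tool(psi,a)*R.from_euler('z',np.pi*fl);z=Rt.as_matrix()[:,2];tc=b+.011*z
      ph=18.9+psi+19; Rh=tool(ph,a)*R.from_euler('z',np.pi*fl);zh=Rh.as_matrix()[:,2]
      c,s_=np.cos(np.radians(18.9)),np.sin(np.radians(18.9))
      gh=seat-[0,0,.1335-.042]+[0,0,0]
      for pos,Q in((tc,Rt),(tc-.1*z,Rt),(gh+.011*zh+[0,0,.031],Rh),(gh+.011*zh+[-.06*c,-.06*s_,.031],Rh),(gh+.011*zh-[0,0,.07],Rh),(gh+.011*zh-[.06*c,.06*s_,.07],Rh)):
        k=ik(pos,Q,S); out.append(None if k is None else round(k[1],2))
      print(a,psi,fl,out)
E
```

```text
50 -19 0 [np.float64(0.1), None, np.float64(0.0), None, np.float64(0.0), None]
50 -19 1 [np.float64(0.11), None, np.float64(0.02), None, np.float64(0.0), None]
50 -28 0 [np.float64(0.06), None, np.float64(0.0), None, np.float64(0.0), None]
50 -28 1 [np.float64(0.07), None, np.float64(0.0), None, np.float64(0.0), None]
50 -34 0 [np.float64(0.05), None, np.float64(0.0), None, np.float64(0.0), None]
50 -34 1 [np.float64(0.06), None, np.float64(0.01), None, np.float64(0.0), None]
55 -19 0 [np.float64(0.07), None, None, None, None, None]
55 -19 1 [np.float64(0.08), None, None, None, None, None]
55 -28 0 [np.float64(0.02), None, None, None, None, None]
55 -28 1 [np.float64(0.04), None, None, None, None, None]
55 -34 0 [np.float64(0.01), None, None, None, None, None]
55 -34 1 [np.float64(0.03), None, None, None, None, None]
60 -19 0 [np.float64(0.06), None, None, None, None, None]
60 -19 1 [np.float64(0.07), None, None, None, None, None]
60 -28 0 [np.float64(0.0), None, None, None, None, None]
60 -28 1 [np.float64(0.02), None, None, None, None, None]
60 -34 0 [np.float64(0.0), None, None, None, None, None]
60 -34 1 [np.float64(0.01), None, None, None, None, None]
65 -19 0 [np.float64(0.06), None, None, None, None, None]
65 -19 1 [np.float64(0.07), None, None, None, None, None]
65 -28 0 [np.float64(0.0), None, None, None, None, None]
65 -28 1 [np.float64(0.02), None, None, None, None, None]
65 -34 0 [np.float64(0.0), None, None, None, None, None]
65 -34 1 [np.float64(0.0), None, None, None, None, None]
70 -19 0 [np.float64(0.08), None, None, None, None, None]
70 -19 1 [np.float64(0.09), None, None, None, None, None]
70 -28 0 [np.float64(0.0), None, None, None, None, None]
70 -28 1 [np.float64(0.04), None, None, None, None, None]
70 -34 0 [np.float64(0.0), None, None, None, None, None]
70 -34 1 [np.float64(0.0), None, None, None, None, None]
```

```bash
cat > scan.py <<'E'
from ik import *
b=np.array([.504,-.341,.042]);seat=np.array([.5772,.1131,.263]);c,s_=np.cos(np.radians(18.9)),np.sin(np.radians(18.9))
S=[[a,.6,0,1.8,b_,.8,c_] for a in(.5,-.3) for b_ in(.2,1.6,3.1) for c_ in(-1.5,1.2)]
def mg(pos,Q):
    k=ik(pos,Q,S,.003); return -1 if k is None else round(float(k[1]),2)
def hang(psi,a,fl):
    Q=tool(psi,a)*R.from_euler('z',np.pi*fl);z=Q.as_matrix()[:,2];g=seat-[0,0,.0915]+.011*z
    return [mg(g+d,Q) for d in([-.035*c,-.035*s_,.031],[0,0,-.07],-.07*z+[0,0,-.05])]
def pick(psi,a,fl):
    Q=tool(psi,a)*R.from_euler('z',np.pi*fl);z=Q.as_matrix()[:,2];g=b+.011*z
    return [mg(g,Q),mg(g-.08*z,Q)]
if __name__=='__main__':
  for a in(50,60,70):
    print('hang',a,[(psi,max((hang(psi,a,f) for f in(0,1)),key=min)) for psi in(-11,4,19,34,49,64,79)])
    print('pick',a,[(psi,max((pick(psi,a,f) for f in(0,1)),key=min)) for psi in(-90,-70,-50,-34,-19,-4,11,27,41)])
E
time python3 scan.py
```

```text
hang 50 [(-11, [0.0, 0.06, -1]), (4, [-1, 0.0, -1]), (19, [-1, 0.0, -1]), (34, [0.02, 0.09, 0.0]), (49, [0.2, 0.26, 0.2]), (64, [0.04, 0.1, 0.05]), (79, [0.32, 0.31, 0.44])]
pick 50 [(-90, [0.53, 0.5]), (-70, [0.29, 0.18]), (-50, [0.1, -1]), (-34, [0.05, -1]), (-19, [0.1, -1]), (-4, [0.24, 0.11]), (11, [0.31, 0.24]), (27, [0.17, 0.27]), (41, [0.44, 0.57])]
hang 60 [(-11, [-1, 0.0, -1]), (4, [-1, -1, -1]), (19, [-1, -1, -1]), (34, [-1, 0.02, -1]), (49, [0.12, 0.22, 0.14]), (64, [0.0, 0.05, 0.05]), (79, [0.25, 0.29, 0.48])]
pick 60 [(-90, [0.55, 0.52]), (-70, [0.27, 0.16]), (-50, [0.05, -1]), (-34, [0.0, -1]), (-19, [0.06, -1]), (-4, [0.21, 0.08]), (11, [0.29, 0.21]), (27, [0.2, 0.28]), (41, [0.51, 0.58])]
hang 70 [(-11, [-1, 0.0, -1]), (4, [-1, -1, -1]), (19, [-1, -1, -1]), (34, [-1, 0.02, -1]), (49, [0.04, 0.06, 0.0]), (64, [0.0, 0.05, 0.12]), (79, [0.35, 0.28, 0.24])]
pick 70 [(-90, [0.59, 0.57]), (-70, [0.29, 0.19]), (-50, [0.06, -1]), (-34, [0.0, -1]), (-19, [0.08, -1]), (-4, [0.24, 0.11]), (11, [0.21, 0.11]), (27, [0.21, 0.28]), (41, [0.41, 0.44])]
real	4m22.016s
user	4m22.274s
sys	0m0.124s
```

```bash
cat > seq.py <<'E'
from scan import *
A=55;pp=-4;ph=47;zg=.036;off=.006
def pickp(dz=0,back=0,fl=0):
    Q=tool(pp,A)*R.from_euler('z',np.pi*fl);z=Q.as_matrix()[:,2];return b*[1,1,0]+[0,0,zg+dz]+(off-back)*z,Q
def hangp(dx=0,dz=0,back=0,fl=0):
    Q=tool(ph,A)*R.from_euler('z',np.pi*fl);z=Q.as_matrix()[:,2];return seat+[dx*c,dx*s_,zg-.1335+dz]+(off-back)*z,Q
E
cat > t.py <<'E'
from seq import *
print('now',r.get_state()['q'].round(2))
for fl in(0,1):
    k=ik(*pickp(fl=fl),S[:6],.003);
    if k is None: print(fl,'none');continue
    print(fl,'pick',k[0].round(2),k[1].round(2))
    q=k[0]
    for n,P in(('high',pickp(.15,fl=fl)),('back',pickp(0,.07,fl=fl)),('hin',hangp(-.037,.03,fl=fl)),('hseat',hangp(0,.03,fl=fl)),('hlow',hangp(0,-.07,fl=fl)),('ret',hangp(0,-.05,.08,fl=fl))):
        k=ik(*P,[q],.003); print(n,None if k is None else (k[0].round(2),k[1].round(2)))
E
time python3 t.py
```

```text
now [ 1.42  0.95 -1.47  2.56  2.18  1.24 -0.33]
0 pick [ 0.91  1.19 -0.08  2.36  3.76  1.22  1.94] 0.2
high (array([ 0.87,  0.82, -0.01,  2.4 ,  3.89,  1.01,  1.64]), np.float64(0.16))
back (array([ 1.07,  1.13, -0.15,  2.48,  3.81,  1.19,  2.05]), np.float64(0.08))
hin (array([ 0.22,  0.8 , -0.06,  2.47,  4.05,  0.99,  1.72]), np.float64(0.09))
hseat (array([ 0.14,  0.79, -0.  ,  2.38,  4.08,  0.98,  1.6 ]), np.float64(0.06))
hlow (array([ 0.17,  1.05, -0.07,  2.38,  3.94,  1.1 ,  1.87]), np.float64(0.18))
ret (array([ 0.33,  0.89, -0.08,  2.47,  4.09,  1.01,  1.83]), np.float64(0.05))
1 pick [ 1.2   1.24 -0.54  2.34  3.52  0.96 -0.8 ] 0.22
high (array([ 1.33,  0.93, -0.8 ,  2.38,  3.31,  0.67, -0.81]), np.float64(0.18))
back (array([ 1.32,  1.18, -0.58,  2.47,  3.53,  0.95, -0.73]), np.float64(0.09))
hin (array([ 0.5 ,  0.83, -0.53,  2.45,  3.79,  0.73, -1.15]), np.float64(0.11))
hseat (array([ 0.41,  0.82, -0.45,  2.37,  3.86,  0.72, -1.29]), np.float64(0.19))
hlow (array([ 0.45,  1.09, -0.52,  2.36,  3.68,  0.81, -0.93]), np.float64(0.2))
ret (array([ 0.54,  0.91, -0.44,  2.45,  3.91,  0.79, -1.12]), np.float64(0.11))
real	0m3.852s
user	0m4.181s
sys	0m0.076s
```

```bash
python3 - <<'E'
from seq import *
go(*pickp(.17,fl=1))
E
```

```text
at [ 0.4267 -0.3702  0.2326] shift units [ 2.74   0.962 -1.002] turn units [ 0.0589 -0.1361  0.4146] rows by turn 3.1449922137156685
```

>>> {"api": "drive_tool", "payload": {
  "targets": [
    {"tx":0.6,"ty":0.2,"tz":0.1,"wx":0.01,"wy":-0.023,"wz":0.07,"claw":0.7},
    {"tx":0.6,"ty":0.2,"tz":0.1,"wx":0.01,"wy":-0.023,"wz":0.07,"claw":0.7},
    {"tx":0.6,"ty":0.2,"tz":0,"wx":0.01,"wy":-0.023,"wz":0.07,"claw":0.7},
    {"tx":0.5,"ty":0.2,"tz":0,"wx":0.01,"wy":-0.023,"wz":0.07,"claw":0.7},
    {"tx":0.4,"ty":0.16,"tz":-0.2,"wx":0.01,"wy":-0.023,"wz":0.07,"claw":0.7},
    {"tx":0,"ty":0,"tz":-0.2,"wx":0.01,"wy":-0.023,"wz":0.07,"claw":0.7},
    {"tx":0,"ty":0,"tz":-0.2,"wx":0,"wy":0,"wz":0,"claw":0.7},
    {"tx":0,"ty":0,"tz":-0.2,"wx":0,"wy":0,"wz":0,"claw":0.7}
  ]
}}

```text
clock: 5.7
tool_pos: [0.5098, -0.34, 0.2175]
eef_rot: [0.027, 0.885, -0.015, 0.464]
contact_force: [-0.2, 0.3, 0.1]
opening: 0.847
finger_force: 0.0
```

```bash
python3 - <<'E'
from seq import *
print(r.get_state()['q'].round(2));go(*pickp(.17,fl=1))
E
```

```text
[ 1.58  1.15 -1.42  2.35  2.44  0.69  0.11]
at [ 0.5098 -0.34    0.2175] shift units [-0.03  -0.046 -0.499] turn units [ 0.0018  0.0063 -0.0073] rows by turn 0.07033788852117107
```

>>> {"api": "drive_tool", "payload": {
  "targets": [
    {"tx":0,"ty":0,"tz":-0.5,"wx":0,"wy":0,"wz":0,"claw":0.8},
    {"tx":0,"ty":-0.02,"tz":-0.5,"wx":0,"wy":0,"wz":0,"claw":0.8},
    {"tx":0,"ty":-0.02,"tz":-0.5,"wx":0,"wy":0,"wz":0,"claw":0.8},
    {"tx":0,"ty":0,"tz":-0.5,"wx":0,"wy":0,"wz":0,"claw":0.8},
    {"tx":0,"ty":0,"tz":-0.5,"wx":0,"wy":0,"wz":0,"claw":0.8},
    {"tx":0,"ty":0,"tz":-0.4,"wx":0,"wy":0,"wz":0,"claw":0.8},
    {"tx":0,"ty":0,"tz":0,"wx":0,"wy":0,"wz":0,"claw":0.8},
    {"tx":0,"ty":0,"tz":0,"wx":0,"wy":0,"wz":0,"claw":0.8}
  ]
}}

```text
clock: 6.5
tool_pos: [0.5106, -0.3402, 0.1318]
eef_rot: [0.026, 0.885, -0.015, 0.465]
contact_force: [0.3, 0.3, 0.4]
opening: 0.898
finger_force: 0.0
```

```bash
python3 - <<'E'
from seq import *
print(r.get_state()['q'].round(2));go(*pickp(0,fl=1))
s=snap('side');t=snap('top')
a=cv2.resize(s['image'][140:225,270:390],(480,340),interpolation=cv2.INTER_CUBIC);b_=cv2.resize(t['image'][160:245,310:390],(320,340),interpolation=cv2.INTER_CUBIC)
cv2.imwrite('pics/g1.png',np.hstack([a,b_]))
E
```

```text
[ 1.55  1.36 -1.35  2.37  2.61  0.82  0.15]
at [ 0.5106 -0.3402  0.1318] shift units [-0.057 -0.04  -3.31 ] turn units [ 0.0024  0.0079 -0.0106] rows by turn 0.0958359992056756
```

View pics/g1.png

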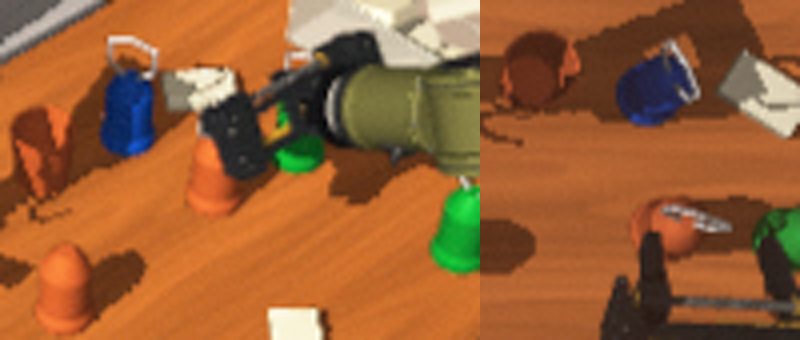

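```bash
python3 - <<'E'
from seq import *
t=load('top');s=load('side');st=r.get_state();M=R.from_quat(st['eef_rot']).as_matrix();p=st['tool_pos']
pan=lambda X:((np.array(proj(t,X))-[310,160])*4+[480,0]).round()
ps=lambda X:((np.array(proj(s,X))-[270,140])*4).round()
for n,X in dict(tipA=p+.0395*M[:,1]+.008*M[:,2],tipB=p-.0395*M[:,1]+.008*M[:,2],tcp=p,apex=[.504,-.341,.088],loop=[.504,-.341,.136],base=[.504,-.341,0],baseR=[.504-.0,-.341-.029,.005],baseL=[.504,-.341+.029,.005]).items(): print(n,np.round(X,3),pan(X),ps(X))
E
```

```text
tipA [ 0.52  -0.302  0.128] [649. 198.] [182. 113.]
tipB [ 0.515 -0.381  0.128] [747. 202.] [243.  80.]
tcp [ 0.511 -0.341  0.132] [699. 208.] [218.  97.]
apex [ 0.504 -0.341  0.088] [685. 221.] [219. 133.]
loop [ 0.504 -0.341  0.136] [701. 215.] [223.  97.]
base [ 0.504 -0.341  0.   ] [658. 229.] [212. 196.]
baseR [ 0.504 -0.37   0.005] [692. 229.] [232. 179.]
baseL [ 0.504 -0.312  0.005] [627. 229.] [192. 206.]
```

```bash
python3 - <<'E'
from seq import *
st=r.get_state();M=R.from_quat(st['eef_rot']).as_matrix();p=st['tool_pos']
for n in('side','top'):
    q=load(n);P=cloud(q);I=q['image'].sum(-1).astype(int);L=(P-p)@M
    m=(abs(L[...,1])<.1)&(abs(L[...,0])<.06)&(abs(L[...,2])<.1)&(I<240)&(P[...,2]>.09)
    print(n,m.sum())
    for a in np.arange(-.09,.03,.01):
        k=m&(L[...,2]>a)&(L[...,2]<=a+.01)
        if k.sum()>2: A=L[k]; print(round(a,2),k.sum(),'x',A[:,0].min().round(3),A[:,0].max().round(3),'y hist',np.histogram(A[:,1],bins=np.arange(-.1,.101,.02))[0])
E
```

```text
side 26
-0.05 8 x -0.01 0.006 y hist [0 0 3 1 0 0 0 4 0 0]
top 197
-0.09 19 x -0.013 0.006 y hist [ 0  0 13  0  0  0  0  6  0  0]
-0.08 43 x -0.012 0.009 y hist [ 0  0 26  1  0  0  2 14  0  0]
-0.07 36 x -0.014 0.008 y hist [ 0  0 19  0  0  0  0 17  0  0]
-0.06 31 x -0.011 0.008 y hist [ 0  0 18  0  0  0  0 13  0  0]
-0.05 35 x -0.012 0.004 y hist [ 0  0 17  2  0  0  3 13  0  0]
-0.04 18 x -0.012 0.011 y hist [ 0  0 10  1  0  0  0  7  0  0]
```

```bash
python3 - <<'E'
from seq import *
st=r.get_state();M=R.from_quat(st['eef_rot']).as_matrix();p=st['tool_pos'];print(p,st['clock'])
for n in('side','top'):
    q=load(n);P=cloud(q);I=q['image'].sum(-1).astype(int);L=(P-p)@M
    for lo_,hi_ in((.03,.07),(-.07,-.03)):
      m=(L[...,1]>lo_)&(L[...,1]<hi_)&(abs(L[...,0])<.025)&(L[...,2]<.02)&(L[...,2]>-.12)&(P[...,2]>.095)
      print(n,lo_,m.sum(),'z hist',np.histogram(L[m][:,2],bins=np.arange(-.12,.021,.01))[0],'I',[int(np.median(I[m&(L[...,2]>a)&(L[...,2]<a+.02)])) if (m&(L[...,2]>a)&(L[...,2]<a+.02)).sum() else 0 for a in np.arange(-.12,.02,.02)])
    d=t0=None
E
```

```text
[ 0.51060492 -0.34068753  0.13236355] 6.6
side 0.03 14 z hist [7 0 0 0 0 0 0 5 2 0 0 0 0 0] I [171, 0, 0, 165, 319, 0, 0]
side -0.07 34 z hist [11  5  1  2  0  1  4  4  5  1  0  0  0  0] I [237, 160, 257, 224, 276, 0, 0]
top 0.03 96 z hist [17  4  0  6 16 17 13 16  7  0  0  0  0  0] I [150, 101, 113, 114, 115, 0, 0]
top -0.07 145 z hist [21 10  6 13 27 19 19 19 11  0  0  0  0  0] I [200, 110, 109, 109, 117, 0, 0]
```

```bash
python3 - <<'E'
from seq import *
t=load('top');im=cv2.imread('pics/top0.png')
p=np.array([.26856,-.56361,.20632]);M=R.from_quat([.975367518,.220584164,-.000271659661,-.000870163013]).as_matrix()
crop=im[420:560,640:800];f=4;crop=cv2.resize(crop,None,fx=f,fy=f,interpolation=cv2.INTER_CUBIC)
for z,w,col in((.008,0,(0,0,255)),(-.03,0,(255,255,0)),(.008,np.array([-.031,0,.021]),(255,0,255))):
    for sgn in(1,-1):
        for yy in(.044,.0615):
            X=p+sgn*yy*M[:,1]+z*M[:,2]+w;u=(np.array(proj(t,X))*1.5625-[640,420])*f;cv2.circle(crop,tuple(int(v) for v in u),4,col,-1)
cv2.imwrite('pics/st.png',crop)
# current frame: body start along tool z
st=r.get_state();M=R.from_quat(st['eef_rot']).as_matrix();p=st['tool_pos'];P=cloud(t);L=(P-p)@M
m=(abs(L[...,1])<.03)&(abs(L[...,0])<.06)&(L[...,2]<.02)&(L[...,2]>-.2)&(P[...,2]>.15);print(np.histogram(L[m][:,2],bins=np.arange(-.2,.021,.01))[0])
E
```

```text
[106  49  16  36  61  84  95  22  50   9   0   0   0   0   0   0   0   0
   0   0   0   0]
```

View pics/st.png

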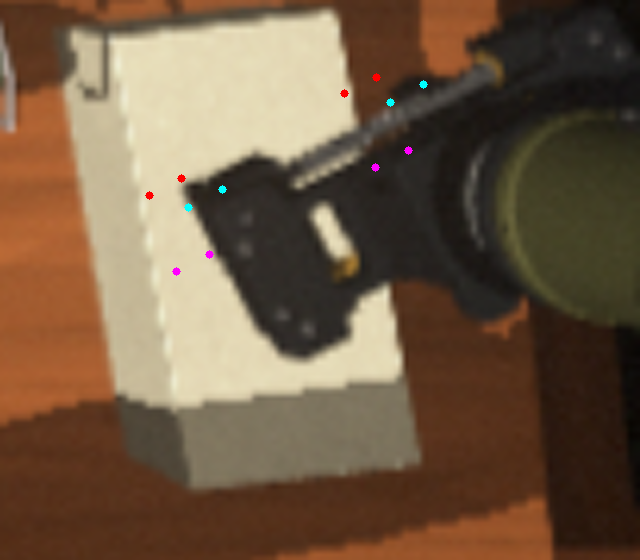

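The picture shows no fingertips at the reported tip points (red). They sit about 35 to 40 mm further back along the tool axis (cyan), and the depth clouds agree. I'll use the measured finger position, so the TCP goes about 45 mm past the bell axis, and check as I close in.

```bash
sed -i 's/off=.006/off=.045/' seq.py; python3 - <<'E'
from seq import *
go(*pickp(.09,fl=1));go(*pickp(0,fl=1)); print(pickp()[0]); 
E
python3 t.py
```

```text
at [ 0.5106 -0.3407  0.1324] shift units [ 1.006 -0.096 -1.072] turn units [ 0.0033  0.0084 -0.0101] rows by turn 0.09685456392223028
at [ 0.5106 -0.3407  0.1324] shift units [ 1.006 -0.096 -4.072] turn units [ 0.0033  0.0084 -0.0101] rows by turn 0.09685456392223028
[ 0.54077205 -0.34357135  0.01018906]
now [ 1.55  1.36 -1.35  2.37  2.61  0.81  0.15]
0 pick [ 0.83  1.23 -0.04  2.28  3.74  1.22  1.86] 0.28
high (array([0.8 , 0.87, 0.01, 2.35, 3.85, 1.02, 1.62]), np.float64(0.21))
back (array([ 0.98,  1.17, -0.12,  2.42,  3.78,  1.21,  1.99]), np.float64(0.14))
hin (array([ 0.14,  0.85, -0.05,  2.43,  3.98,  1.02,  1.73]), np.float64(0.13))
hseat (array([0.06, 0.85, 0.01, 2.34, 4.01, 1.  , 1.61]), np.float64(0.13))
hlow (array([ 0.1 ,  1.09, -0.04,  2.32,  3.9 ,  1.12,  1.83]), np.float64(0.24))
ret (array([ 0.25,  0.94, -0.08,  2.43,  4.02,  1.05,  1.84]), np.float64(0.12))
1 pick [ 1.13  1.27 -0.51  2.27  3.52  0.96 -0.84] 0.29
high (array([ 1.25,  0.97, -0.75,  2.32,  3.31,  0.69, -0.82]), np.float64(0.24))
back (array([ 1.25,  1.22, -0.56,  2.4 ,  3.52,  0.96, -0.77]), np.float64(0.16))
hin (array([ 0.49,  0.91, -0.63,  2.41,  3.61,  0.71, -0.99]), np.float64(0.15))
hseat (array([ 0.64,  1.04, -0.99,  2.31,  3.12,  0.53, -0.49]), np.float64(0.25))
hlow (array([ 0.39,  1.13, -0.51,  2.31,  3.65,  0.82, -0.93]), np.float64(0.25))
ret (array([ 0.51,  0.98, -0.5 ,  2.42,  3.78,  0.78, -1.03]), np.float64(0.14))
```

Forward first, then partway down.

>>> {"api": "drive_tool", "payload": {
  "targets": [
    {"tx":0.35,"ty":-0.03,"tz":0,"wx":0,"wy":0,"wz":0,"claw":0.8},
    {"tx":0.35,"ty":-0.03,"tz":0,"wx":0,"wy":0,"wz":0,"claw":0.8},
    {"tx":0.3,"ty":-0.03,"tz":0,"wx":0,"wy":0,"wz":0,"claw":0.8},
    {"tx":0,"ty":0,"tz":-0.6,"wx":0,"wy":0,"wz":0,"claw":0.8},
    {"tx":0,"ty":0,"tz":-0.6,"wx":0,"wy":0,"wz":0,"claw":0.8},
    {"tx":0,"ty":0,"tz":-0.6,"wx":0,"wy":0,"wz":0,"claw":0.8},
    {"tx":0,"ty":0,"tz":-0.6,"wx":0,"wy":0,"wz":0,"claw":0.8},
    {"tx":0,"ty":0,"tz":0,"wx":0,"wy":0,"wz":0,"claw":0.8}
  ]
}}

```text
clock: 7.4
tool_pos: [0.5402, -0.3433, 0.0566]
eef_rot: [0.027, 0.886, -0.014, 0.464]
contact_force: [-0.1, -0.2, -0.3]
opening: 0.902
finger_force: 0.0
```

```bash
python3 - <<'E'
from seq import *
go(*pickp(0,fl=1))
s=snap('side');t=snap('top')
a=cv2.resize(s['image'][150:225,285:365],None,fx=5,fy=5,interpolation=cv2.INTER_CUBIC);b_=cv2.resize(t['image'][180:255,320:400],None,fx=5,fy=5,interpolation=cv2.INTER_CUBIC)
cv2.imwrite('pics/g2.png',np.hstack([a,b_]))
st=r.get_state();M=R.from_quat(st['eef_rot']).as_matrix();p=st['tool_pos']
P=cloud(t);L=(P-p)@M
m=(abs(L[...,1])>.03)&(abs(L[...,1])<.07)&(abs(L[...,0])<.025)&(L[...,2]<.02)&(L[...,2]>-.12)&(t['image'].sum(-1)<240)&(P[...,2]>.02)
print(np.histogram(L[m][:,2],bins=np.arange(-.12,.021,.01))[0],[ (L[m&(L[...,1]*s_>0)][:,1]).mean().round(4) for s_ in(1,-1)])
E
```

```text
at [ 0.5402 -0.3433  0.0566] shift units [ 0.02  -0.008 -1.547] turn units [ 0.0001  0.0044 -0.0087] rows by turn 0.06979204405827213
[30  6  6 13 36 32 30 27 15  0  0  0  0  0] [np.float64(0.0485), np.float64(-0.0468)]
```

View pics/g2.png

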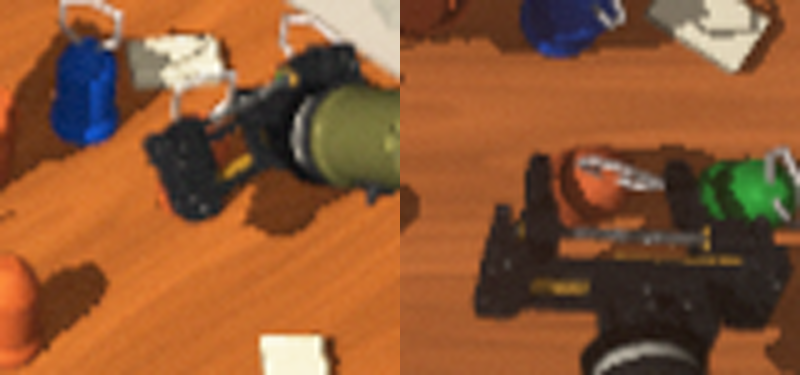

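The bell sits between the fingers (top panel fingers at x≈540 and 683, dome at ≈590). I'll descend the rest and close.

>>> {"api": "drive_tool", "payload": {
  "targets": [
    {"tx":0,"ty":0,"tz":-0.4,"wx":0,"wy":0,"wz":0,"claw":0.8},
    {"tx":0,"ty":0,"tz":-0.4,"wx":0,"wy":0,"wz":0,"claw":0.8},
    {"tx":0,"ty":0,"tz":-0.4,"wx":0,"wy":0,"wz":0,"claw":0.8},
    {"tx":0,"ty":0,"tz":-0.3,"wx":0,"wy":0,"wz":0,"claw":0.8},
    {"tx":0,"ty":0,"tz":0,"wx":0,"wy":0,"wz":0,"claw":-0.5},
    {"tx":0,"ty":0,"tz":0,"wx":0,"wy":0,"wz":0,"claw":-0.5},
    {"tx":0,"ty":0,"tz":0,"wx":0,"wy":0,"wz":0,"claw":-0.5},
    {"tx":0,"ty":0,"tz":0,"wx":0,"wy":0,"wz":0,"claw":-0.5}
  ],
  "force": 15
}}

```text
clock: 8.3
tool_pos: [0.5405, -0.3433, 0.0151]
eef_rot: [0.025, 0.885, -0.015, 0.465]
contact_force: [0.4, 1.0, 0.6]
opening: 0.564
finger_force: 6.7
```

```bash
python3 - <<'E'
from seq import *
st=r.get_state();print(st['tool_pos'],st['contact_force'],st['opening'],st['finger_force'],st['q'].round(2))
E
```

```text
[ 0.54046644 -0.34328338  0.01507749] [0.41379395 0.95671162 0.60413506] 0.5640268843592942 6.714248587377369 [ 1.51  1.62 -1.23  2.25  2.79  0.85  0.24]
```

Opening is 49.6 mm, which matches the 50 mm band. Lift.

>>> {"api": "drive_tool", "payload": {
  "targets": [
    {"tx":0,"ty":0,"tz":0,"wx":0,"wy":0,"wz":0,"claw":-0.5},
    {"tx":0,"ty":0,"tz":0.2,"wx":0,"wy":0,"wz":0,"claw":-0.5},
    {"tx":0,"ty":0,"tz":0.4,"wx":0,"wy":0,"wz":0,"claw":-0.5},
    {"tx":0,"ty":0,"tz":0.6,"wx":0,"wy":0,"wz":0,"claw":-0.5},
    {"tx":0,"ty":0,"tz":0.6,"wx":0,"wy":0,"wz":0,"claw":-0.5},
    {"tx":0,"ty":0,"tz":0.4,"wx":0,"wy":0,"wz":0,"claw":-0.5},
    {"tx":0,"ty":0,"tz":0,"wx":0,"wy":0,"wz":0,"claw":-0.5},
    {"tx":0,"ty":0,"tz":0,"wx":0,"wy":0,"wz":0,"claw":-0.5}
  ],
  "force": 20
}}

```text
clock: 9.1
tool_pos: [0.5399, -0.3437, 0.08]
eef_rot: [0.026, 0.885, -0.015, 0.465]
contact_force: [-0.2, 0.1, -3.3]
opening: 0.56
finger_force: 20.0
```

```bash
python3 - <<'E'
from seq import *
F=[]
for i in range(4): F.append(r.get_state()['contact_force']); s=snap('side')
t=snap('top');print(np.round(F,2)); st=r.get_state();print(st['tool_pos'],st['opening'],st['finger_force'],st['q'].round(2))
a=cv2.resize(s['image'][130:205,285:365],None,fx=5,fy=5,interpolation=cv2.INTER_CUBIC);b_=cv2.resize(t['image'][180:255,320:400],None,fx=5,fy=5,interpolation=cv2.INTER_CUBIC)
cv2.imwrite('pics/g3.png',np.hstack([a,b_]))
g=(st['tool_pos']-np.array([0,0,0]))
E
```

```text
[[-0.16  0.1  -3.27]
 [-0.67 -0.01 -2.67]
 [-0.35 -0.35 -2.59]
 [-0.23 -0.45 -3.14]]
[ 0.53999606 -0.34335848  0.07942054] 0.5605700247250467 19.991996812808566 [ 1.5   1.48 -1.3   2.3   2.68  0.84  0.19]
```

View pics/g3.png

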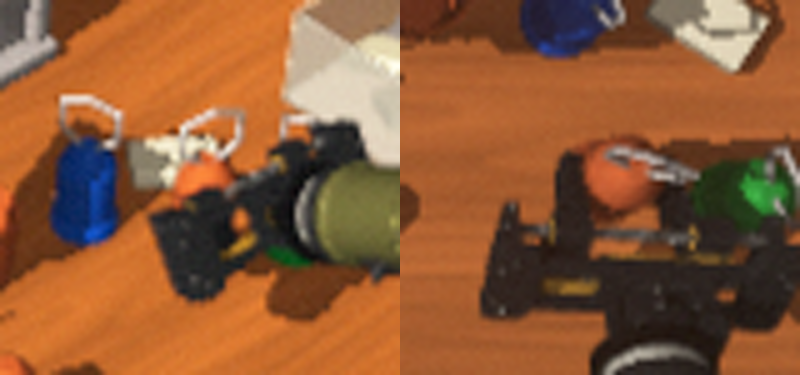

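The bell is held upright; the scale force is about 3 N, so I expect about 50 mm of draw. Next I locate the loop relative to the tool.

```bash
python3 - <<'E'
from seq import *
st=r.get_state();M=R.from_quat(st['eef_rot']).as_matrix();p=st['tool_pos']
for n in('side','top'):
    q=load(n);P=cloud(q);h=cv2.cvtColor(q['image'],cv2.COLOR_BGR2HSV)
    m=(np.hypot(P[...,0]-.504,P[...,1]+.342)<.045)&(P[...,2]>.163)&(P[...,2]<.215)&(h[...,1]<150)
    B=P[m];d=np.linalg.svd(B[:,:2]-B[:,:2].mean(0))[2][0];e=(B[:,:2]-B[:,:2].mean(0))@d
    print(n,m.sum(),B.mean(0).round(4),'mid',(B[:,:2].mean(0)+d*(e.max()+e.min())/2).round(4),np.ptp(e).round(4),'yaw',np.degrees(np.arctan(-d[0]/d[1])).round(1),'ztop',np.sort(B[:,2])[-6:].round(4))
    m=(np.hypot(P[...,0]-.504,P[...,1]+.342)<.04)&(P[...,2]>.11)&(P[...,2]<.152)&(h[...,1]>150)&(h[...,0]<14)
    print(' body',m.sum(), P[m].mean(0) if m.sum() else 0, P[m][:,2].max() if m.sum() else 0)
# carry plan
print('q',st['q'].round(2))
Q=tool(47,55)*R.from_euler('z',np.pi)
k=[st['q']]
for fr in(.25,.5,.75,1):
    Rf=tool(-4+51*fr,55)*R.from_euler('z',np.pi);tgt=hangp(-.12,.06,fl=1)[0];pos=np.array(p)+[0,0,.12]+(tgt-p-[0,0,.12])*fr
    kk=ik(pos,Rf,[k[-1]],.003);print(fr,pos.round(3),None if kk is None else (kk[0].round(2),kk[1].round(2)));k.append(kk[0] if kk else k[-1])
E
```

```text
side 31 [ 0.5007 -0.3398  0.1868] mid [ 0.5009 -0.3394] 0.0546 yaw -25.1 ztop [0.1983 0.1986 0.1994 0.2004 0.2013 0.2032]
 body 64 [ 0.50092893 -0.33504592  0.13850565] 0.15136090878495922
top 48 [ 0.4955 -0.3414  0.1858] mid [ 0.4927 -0.3433] 0.0624 yaw -55.2 ztop [0.2016 0.2017 0.2024 0.2034 0.2039 0.2051]
 body 150 [ 0.49863766 -0.33390635  0.13704827] 0.1517775518493072
q [ 1.5   1.48 -1.3   2.3   2.68  0.84  0.19]
0.25 [ 0.527 -0.232  0.199] (array([ 1.21,  0.88, -0.81,  2.43,  3.4 ,  0.64, -0.85]), np.float64(0.13))
0.5 [ 0.514 -0.121  0.2  ] (array([ 0.99,  0.84, -0.64,  2.54,  3.63,  0.75, -1.  ]), np.float64(0.02))
0.75 [ 0.502 -0.01   0.2  ] None
1 [0.489 0.101 0.2  ] None
```

```bash
cat > seq2.py <<'E'
from scan import *
A=55;fwd,left,up=-.0381,.0007,.1186   # loop point relative to TCP in tool's horizontal frame
def tcp_for(loop,psi):
    a=np.radians(psi);return np.asarray(loop)-[fwd*np.cos(a)-left*np.sin(a),fwd*np.sin(a)+left*np.cos(a),up]
def orient(psi): return tool(psi,A)*R.from_euler('z',np.pi)
def hk(dx,dy,dz): return seat+[dx*c-dy*s_,dx*s_+dy*c,dz]
E
python3 - <<'E'
from seq2 import *
st=r.get_state();p=st['tool_pos']
for ph in(42,47,52):
    q=st['q'];T1=tcp_for(hk(-.04,0,.03),ph);p0=p+[0,0,T1[2]-p[2]]
    print(ph,T1.round(4))
    for n,pos,psi in[('f%.1f'%f,p0+(T1-p0)*f,-4+(ph+4)*f) for f in(0,.25,.5,.75,1)]+[('in',tcp_for(hk(-.002,0,.03),ph),ph),('low',tcp_for(hk(-.002,0,-.06),ph),ph),('ret',tcp_for(hk(-.002,0,-.06),ph)-.07*orient(ph).as_matrix()[:,2],ph)]:
        k=ik(pos,orient(psi),[q],.003);print(n,pos.round(3),None if k is None else (k[0].round(2),k[1].round(2)));q=k[0] if k else q
E
```

```text
42 [0.5681 0.1251 0.1744]
f0.0 [ 0.54  -0.343  0.174] (array([ 1.29,  0.96, -0.82,  2.32,  3.24,  0.65, -0.76]), np.float64(0.24))
f0.2 [ 0.547 -0.226  0.174] (array([ 1.09,  0.92, -0.71,  2.44,  3.4 ,  0.76, -0.88]), np.float64(0.12))
f0.5 [ 0.554 -0.109  0.174] (array([ 0.9 ,  0.92, -0.68,  2.51,  3.42,  0.83, -0.88]), np.float64(0.05))
f0.8 [0.561 0.008 0.174] (array([ 0.68,  0.93, -0.68,  2.53,  3.41,  0.85, -0.87]), np.float64(0.03))
f1.0 [0.568 0.125 0.174] (array([ 0.48,  0.92, -0.7 ,  2.47,  3.4 ,  0.8 , -0.88]), np.float64(0.09))
in [0.604 0.137 0.174] (array([ 0.49,  0.94, -0.77,  2.37,  3.33,  0.69, -0.83]), np.float64(0.19))
low [0.604 0.137 0.084] (array([ 0.39,  1.12, -0.58,  2.36,  3.46,  0.89, -0.84]), np.float64(0.2))
ret [0.561 0.099 0.125] (array([ 0.51,  1.05, -0.62,  2.48,  3.49,  0.88, -0.82]), np.float64(0.08))
47 [0.5659 0.1275 0.1744]
f0.0 [ 0.54  -0.343  0.174] (array([ 1.29,  0.96, -0.82,  2.32,  3.24,  0.65, -0.76]), np.float64(0.24))
f0.2 [ 0.546 -0.226  0.174] (array([ 1.11,  0.92, -0.71,  2.42,  3.44,  0.72, -0.89]), np.float64(0.14))
f0.5 [ 0.553 -0.10
[... 738 characters left out ...]
0.225  0.174] (array([ 1.12,  0.92, -0.71,  2.41,  3.48,  0.69, -0.91]), np.float64(0.15))
f0.5 [ 0.552 -0.107  0.174] (array([ 0.91,  0.9 , -0.61,  2.46,  3.64,  0.73, -1.  ]), np.float64(0.1))
f0.8 [0.558 0.011 0.174] (array([ 0.66,  0.88, -0.52,  2.44,  3.79,  0.75, -1.11]), np.float64(0.12))
f1.0 [0.563 0.13  0.174] (array([ 0.34,  0.85, -0.32,  2.37,  4.02,  0.79, -1.34]), np.float64(0.12))
in [0.599 0.142 0.174] (array([ 0.24,  0.84, -0.23,  2.27,  4.09,  0.8 , -1.49]), np.float64(0.05))
low [0.599 0.142 0.084] (array([ 0.32,  1.06, -0.35,  2.26,  3.91,  0.81, -1.17]), np.float64(0.23))
ret [0.564 0.097 0.125] (array([ 0.4 ,  0.96, -0.28,  2.34,  4.07,  0.83, -1.26]), np.float64(0.07))
```

>>> {"api": "drive_tool", "payload": {
  "targets": [
    {"tx":0,"ty":0,"tz":0.6,"wx":0,"wy":0,"wz":0,"claw":-0.5},
    {"tx":0.1,"ty":0.2,"tz":0.8,"wx":0,"wy":0,"wz":0,"claw":-0.5},
    {"tx":0.1,"ty":0.4,"tz":0.8,"wx":0,"wy":0,"wz":0.04,"claw":-0.5},
    {"tx":0.2,"ty":0.7,"tz":0.6,"wx":0,"wy":0,"wz":0.05,"claw":-0.5},
    {"tx":0.2,"ty":0.8,"tz":0.4,"wx":0,"wy":0,"wz":0.05,"claw":-0.5},
    {"tx":0.1,"ty":0.8,"tz":0,"wx":0,"wy":0,"wz":0.05,"claw":-0.5},
    {"tx":0.1,"ty":0.8,"tz":0,"wx":0,"wy":0,"wz":0.05,"claw":-0.5},
    {"tx":0.1,"ty":0.8,"tz":0,"wx":0,"wy":0,"wz":0.05,"claw":-0.5}
  ]
}}

```text
clock: 10.15
tool_pos: [0.5668, -0.2065, 0.175]
eef_rot: [-0.11, 0.879, 0.057, 0.461]
contact_force: [0.2, 0.8, -3.2]
opening: 0.561
finger_force: 20.0
```

```bash
python3 - <<'E'
from seq2 import *
print(r.get_state()['q'].round(2));go(tcp_for(hk(-.045,-.08,.03),47),orient(47))
E
```

```text
[ 1.36  1.25 -1.37  2.34  2.51  0.64  0.2 ]
at [ 0.5668 -0.2065  0.175 ] shift units [ 0.676  8.558 -0.02 ] turn units [-0.0028  0.0057  0.5465] rows by turn 3.9036265734784434
```

>>> {"api": "drive_tool", "payload": {
  "targets": [
    {"tx":0.1,"ty":0.8,"tz":0,"wx":0,"wy":0,"wz":0.06,"claw":-0.5},
    {"tx":0.1,"ty":0.8,"tz":0,"wx":0,"wy":0,"wz":0.06,"claw":-0.5},
    {"tx":0.1,"ty":0.8,"tz":0,"wx":0,"wy":0,"wz":0.06,"claw":-0.5},
    {"tx":0.1,"ty":0.8,"tz":0,"wx":0,"wy":0,"wz":0.06,"claw":-0.5},
    {"tx":0,"ty":0.8,"tz":0,"wx":0,"wy":0,"wz":0.06,"claw":-0.5},
    {"tx":0,"ty":0.8,"tz":0,"wx":0,"wy":0,"wz":0.06,"claw":-0.5},
    {"tx":0,"ty":0.6,"tz":0,"wx":0,"wy":0,"wz":0.06,"claw":-0.5},
    {"tx":0,"ty":0.4,"tz":0,"wx":0,"wy":0,"wz":0.06,"claw":-0.5}
  ]
}}

```text
clock: 10.95
tool_pos: [0.5781, -0.0314, 0.1755]
eef_rot: [-0.326, 0.823, 0.171, 0.433]
contact_force: [-0.8, 0.1, -2.2]
opening: 0.556
finger_force: 20.0
```

```bash
python3 - <<'E'
from seq2 import *
print(r.get_state()['q'].round(2));go(tcp_for(hk(-.045,-.08,.03),47),orient(47));go(tcp_for(hk(-.04,0,.03),47),orient(47))
E
```

```text
[ 1.13  1.17 -1.24  2.24  2.48  0.24  0.39]
at [ 0.5781 -0.0314  0.1755] shift units [ 0.297  2.722 -0.035] turn units [-0.0058  0.0056  0.0634] rows by turn 0.45620159807245586
at [ 0.5781 -0.0314  0.1755] shift units [-0.41   5.299 -0.035] turn units [-0.0058  0.0056  0.0634] rows by turn 0.45620159807245586
```

```bash
cat > sim.py <<'E'
from seq2 import *
def simgo(q,wps,n=12):
    q=np.array(q)
    for pos,Rg in wps:
        p,M=fk(q,sg,LL,0);w=(Rg*M.inv()).as_rotvec()
        for i in range(1,n+1):
            pt=p+(pos-p)*i/n;Rt=R.from_rotvec(w*i/n)*M
            for _ in range(4):
                P,Mq=fk(q,sg,LL,0);e=np.r_[pt-P,(Rt*Mq.inv()).as_rotvec()]
                J=np.zeros((6,7))
                for j in range(7):
                    d=q.copy();d[j]+=1e-5;Pj,Mj=fk(d,sg,LL,0);J[:,j]=np.r_[(Pj-P)/1e-5,(Mj*Mq.inv()).as_rotvec()/1e-5]
                q=np.clip(q+J.T@np.linalg.solve(J@J.T+1e-5*np.eye(6),e),lo,hi)
        print(q.round(2),'err',np.abs(e).max().round(4))
    return q
E
python3 - <<'E'
from sim import *
q0=r.get_state()['q']
for ph in(36,42,47,52):
    print(ph);simgo(q0,[(tcp_for(hk(-.045,-.08,.03),ph),orient(ph)),(tcp_for(hk(-.04,0,.03),ph),orient(ph)),(tcp_for(hk(-.002,0,.03),ph),orient(ph)),(tcp_for(hk(-.002,0,-.05),ph),orient(ph))])
E
```

```text
36
[ 0.93  1.27 -1.42  2.4   2.49  0.76  0.17] err 0.0
[ 0.71  1.29 -1.47  2.52  2.51  1.07 -0.  ] err 0.0016
[ 0.69  1.29 -1.45  2.41  2.49  1.    0.04] err 0.0
[ 0.67  1.48 -1.36  2.41  2.66  1.08  0.09] err 0.0
42
[ 0.96  1.24 -1.36  2.33  2.48  0.55  0.27] err 0.0
[ 0.78  1.28 -1.44  2.46  2.5   0.87  0.12] err 0.0
[ 0.74  1.28 -1.42  2.36  2.48  0.8   0.16] err 0.0
[ 0.73  1.46 -1.34  2.35  2.63  0.88  0.21] err 0.0
47
[ 0.97  1.2  -1.29  2.27  2.47  0.38  0.35] err 0.0
[ 0.81  1.26 -1.4   2.4   2.49  0.69  0.21] err 0.0
[ 0.77  1.25 -1.38  2.3   2.46  0.63  0.24] err 0.0
[ 0.76  1.44 -1.31  2.3   2.6   0.72  0.29] err 0.0
52
[ 0.97  1.16 -1.22  2.21  2.46  0.21  0.41] err 0.0
[ 0.84  1.23 -1.35  2.34  2.48  0.52  0.3 ] err 0.0
[ 0.79  1.22 -1.32  2.25  2.45  0.46  0.32] err 0.0
[ 0.78  1.41 -1.27  2.24  2.58  0.55  0.37] err 0.0
```

```bash
python3 - <<'E'
from seq2 import *
go(tcp_for(hk(-.048,-.06,.03),43),orient(43))
E
```

```text
at [ 0.5781 -0.0314  0.1755] shift units [ 0.048  3.257 -0.035] turn units [-0.0056  0.0058 -0.0033] rows by turn 0.062319941009198875
```

>>> {"api": "drive_tool", "payload": {
  "targets": [
    {"tx":0,"ty":0.4,"tz":0,"wx":0,"wy":0,"wz":0,"claw":-0.5},
    {"tx":0,"ty":0.6,"tz":0,"wx":-0.005,"wy":0.005,"wz":0,"claw":-0.5},
    {"tx":0,"ty":0.6,"tz":0,"wx":0,"wy":0,"wz":0,"claw":-0.5},
    {"tx":0,"ty":0.6,"tz":0,"wx":0,"wy":0,"wz":0,"claw":-0.5},
    {"tx":0,"ty":0.6,"tz":0,"wx":0,"wy":0,"wz":0,"claw":-0.5},
    {"tx":0,"ty":0.4,"tz":0,"wx":0,"wy":0,"wz":0,"claw":-0.5},
    {"tx":0,"ty":0,"tz":0,"wx":0,"wy":0,"wz":0,"claw":-0.5},
    {"tx":0,"ty":0,"tz":0,"wx":0,"wy":0,"wz":0,"claw":-0.5}
  ]
}}

```text
clock: 11.75
tool_pos: [0.5789, 0.062, 0.1755]
eef_rot: [-0.324, 0.826, 0.168, 0.43]
contact_force: [1.1, -0.1, -3.1]
opening: 0.556
finger_force: 20.0
```

```bash
cat > loopview.py <<'E'
from seq2 import *
import sys
p2=np.array([.6132,.1254,.3294])
st=r.get_state();M=R.from_quat(st['eef_rot']);z=M.as_matrix()[:,2];psi=np.degrees(np.arctan2(z[1],z[0]));a=np.radians(psi)
lp=st['tool_pos']+[fwd*np.cos(a)-left*np.sin(a),fwd*np.sin(a)+left*np.cos(a),up]
print('q',st['q'].round(2),'psi',psi.round(1),'F',st['contact_force'].round(2),'loop pred',lp.round(4),'rel seat local',(loc(p2,lp)-[-.038,0,.263]).round(4))
s=snap('side');t=snap('top')
for n,q in(('side',s),('top',t)):
    P=cloud(q);h=cv2.cvtColor(q['image'],cv2.COLOR_BGR2HSV)
    m=(np.hypot(*(P[...,:2]-lp[:2]).transpose(2,0,1))<.032)&(P[...,2]>lp[2]-.03)&(P[...,2]<lp[2]+.012)&(h[...,1]<130)
    B=P[m]
    if m.sum()>5:
        d=np.linalg.svd(B[:,:2]-B[:,:2].mean(0))[2][0];e=(B[:,:2]-B[:,:2].mean(0))@d
        print(n,m.sum(),'mid',(B[:,:2].mean(0)+d*(e.max()+e.min())/2).round(4),np.ptp(e).round(4),'yaw',np.degrees(np.arctan(-d[0]/d[1])).round(1),'ztop',np.sort(B[:,2])[-5:].round(4))
def mark(c,q,X,off,f,col): cv2.circle(c,tuple(int(v) for v in (np.array(proj(q,X))-off+.5)*f),2,col,-1)
out=[]
for q in(s,t):
    u=np.round(proj(q,seat+[0,0,.0])).astype(int);u0,v0=u[0]-33,u[1]-30
    c_=cv2.resize(q['image'][v0:v0+75,u0:u0+66],None,fx=6,fy=6,interpolation=cv2.INTER_CUBIC)
    mark(c_,q,lp,(u0,v0),6,(0,0,255));mark(c_,q,seat,(u0,v0),6,(255,255,0));out.append(c_)
cv2.imwrite(sys.argv[1],np.hstack(out))
E
python3 loopview.py pics/h1.png
```

```text
q [ 0.94  1.24 -1.37  2.36  2.48  0.59  0.25] psi 42.8 F [ 1.09 -0.11 -3.13] loop pred [0.5504 0.0366 0.2941] rel seat local [-0.0501 -0.0637  0.0311]
side 33 mid [0.5524 0.0396] 0.0591 yaw 28.0 ztop [0.297  0.2971 0.2976 0.3    0.3   ]
top 34 mid [0.5528 0.0372] 0.0516 yaw 27.2 ztop [0.2978 0.2979 0.298  0.2985 0.2985]
```

View pics/h1.png

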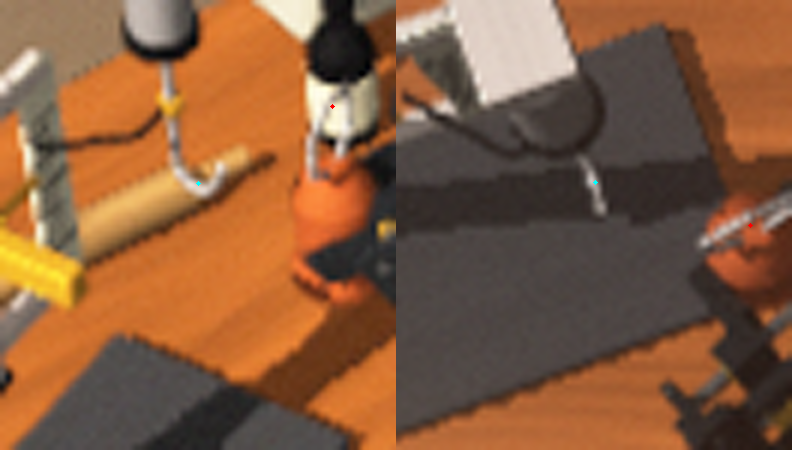

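The loop and hook marks agree with the images; the loop yaw is about 8° off the stand's, which is tolerable. I slide sideways to in front of the hook.

>>> {"api": "drive_tool", "payload": {
  "targets": [
    {"tx":-0.14,"ty":0.4,"tz":0,"wx":0,"wy":0,"wz":0,"claw":-0.5},
    {"tx":-0.14,"ty":0.4,"tz":0,"wx":0,"wy":0,"wz":0,"claw":-0.5},
    {"tx":-0.14,"ty":0.4,"tz":0,"wx":0,"wy":0,"wz":0,"claw":-0.5},
    {"tx":-0.14,"ty":0.4,"tz":0,"wx":0,"wy":0,"wz":0,"claw":-0.5},
    {"tx":-0.12,"ty":0.4,"tz":0,"wx":0,"wy":0,"wz":0,"claw":-0.5},
    {"tx":0,"ty":0,"tz":0,"wx":0,"wy":0,"wz":0,"claw":-0.5},
    {"tx":0,"ty":0,"tz":0,"wx":0,"wy":0,"wz":0,"claw":-0.5},
    {"tx":0,"ty":0,"tz":0,"wx":0,"wy":0,"wz":0,"claw":-0.5}
  ]
}}

```text
clock: 12.65
tool_pos: [0.5594, 0.1203, 0.1761]
eef_rot: [-0.323, 0.826, 0.167, 0.43]
contact_force: [0.3, -0.8, -2.6]
opening: 0.557
finger_force: 20.0
```

```bash
python3 loopview.py pics/h2.png
```

```text
q [ 0.79  1.26 -1.42  2.47  2.53  0.84  0.09] psi 42.6 F [ 0.25 -0.81 -2.59] loop pred [0.5309 0.0951 0.2947] rel seat local [-0.0497 -0.0021  0.0317]
side 31 mid [0.5335 0.0991] 0.0566 yaw 27.7 ztop [0.2972 0.2978 0.2978 0.2987 0.3006]
top 34 mid [0.534  0.0958] 0.0501 yaw 27.0 ztop [0.2976 0.2982 0.2997 0.3    0.3004]
```

View pics/h2.png

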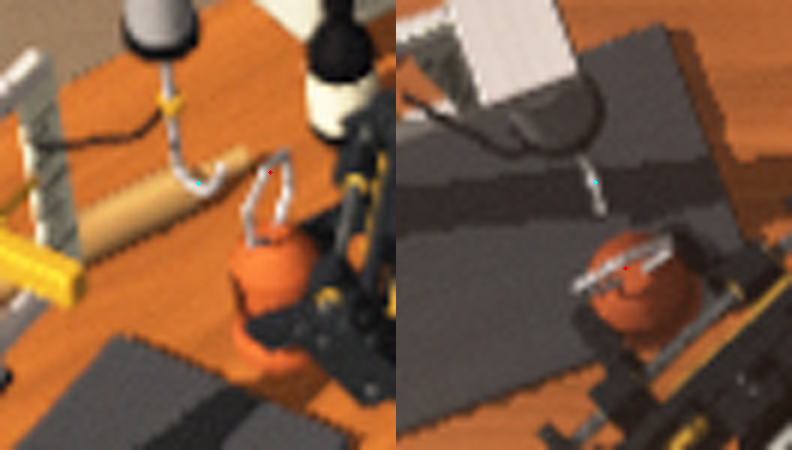

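The loop sits in front of the hook tip with its window facing it. Now in along the stand's +x by 44 mm.

>>> {"api": "drive_tool", "payload": {
  "targets": [
    {"tx":0.23,"ty":0.08,"tz":0,"wx":0,"wy":0,"wz":0,"claw":-0.5},
    {"tx":0.23,"ty":0.08,"tz":0,"wx":0,"wy":0,"wz":0,"claw":-0.5},
    {"tx":0.23,"ty":0.08,"tz":0,"wx":0,"wy":0,"wz":0,"claw":-0.5},
    {"tx":0.23,"ty":0.08,"tz":0,"wx":0,"wy":0,"wz":0,"claw":-0.5},
    {"tx":0.23,"ty":0.08,"tz":0,"wx":0,"wy":0,"wz":0,"claw":-0.5},
    {"tx":0.23,"ty":0.08,"tz":0,"wx":0,"wy":0,"wz":0,"claw":-0.5},
    {"tx":0,"ty":0,"tz":0,"wx":0,"wy":0,"wz":0,"claw":-0.5},
    {"tx":0,"ty":0,"tz":0,"wx":0,"wy":0,"wz":0,"claw":-0.5}
  ]
}}

```text
clock: 13.55
tool_pos: [0.6002, 0.1361, 0.1763]
eef_rot: [-0.324, 0.826, 0.168, 0.43]
contact_force: [-1.1, -0.6, -2.3]
opening: 0.558
finger_force: 20.0
```

```bash
cat > hookz.py <<'E'
from seq2 import *
# pointer height / hook draw by dark rod end & yellow bead: cluster z of the yellow collar near shank, seen in side view
def pointer(s):
    P=cloud(s);h=cv2.cvtColor(s['image'],cv2.COLOR_BGR2HSV);L=loc(np.array([.6132,.1254,.3294]),P)
    m=(abs(L[...,0]+.025)<.02)&(abs(L[...,1])<.02)&(L[...,2]>.2)&(L[...,2]<.36)&(h[...,0]>15)&(h[...,0]<32)&(h[...,1]>140)
    return m.sum(),L[m].mean(0).round(4) if m.sum() else None
if __name__=='__main__': print(pointer(load('side')))
E
python3 loopview.py pics/x.png; python3 hookz.py
```

```text
q [ 0.75  1.25 -1.39  2.36  2.5   0.76  0.13] psi 42.7 F [-1.08 -0.57 -2.32] loop pred [0.5717 0.1107 0.2949] rel seat local [-0.006  -0.0004  0.0319]
side 52 mid [0.5757 0.1151] 0.0548 yaw 33.8 ztop [0.2974 0.2978 0.3018 0.302  0.3032]
top 48 mid [0.5735 0.1117] 0.0518 yaw 28.1 ztop [0.2984 0.2988 0.2999 0.3003 0.3007]
(np.int64(11), array([-0.0256,  0.0033,  0.3198]))
```

>>> {"api": "drive_tool", "payload": {
  "targets": [
    {"tx":0,"ty":0,"tz":-0.25,"wx":0,"wy":0,"wz":0,"claw":-0.5},
    {"tx":0,"ty":0,"tz":-0.25,"wx":0,"wy":0,"wz":0,"claw":-0.5},
    {"tx":0,"ty":0,"tz":-0.25,"wx":0,"wy":0,"wz":0,"claw":-0.5},
    {"tx":0,"ty":0,"tz":-0.25,"wx":0,"wy":0,"wz":0,"claw":-0.5},
    {"tx":0,"ty":0,"tz":-0.2,"wx":0,"wy":0,"wz":0,"claw":-0.5},
    {"tx":0,"ty":0,"tz":-0.2,"wx":0,"wy":0,"wz":0,"claw":-0.5},
    {"tx":0,"ty":0,"tz":-0.2,"wx":0,"wy":0,"wz":0,"claw":-0.5},
    {"tx":0,"ty":0,"tz":0,"wx":0,"wy":0,"wz":0,"claw":-0.5}
  ]
}}

```text
clock: 14.45
tool_pos: [0.6001, 0.136, 0.1275]
eef_rot: [-0.324, 0.826, 0.168, 0.43]
contact_force: [0.8, -0.1, -1.2]
opening: 0.565
finger_force: 20.0
```

```bash
python3 loopview.py pics/x.png; python3 hookz.py; python3 - <<'E'
from seq2 import *
F=[]
for i in range(4): F.append(r.get_state()['contact_force']); vision.snapshot('side')
print(np.round(np.mean(F,0),2))
E
```

```text
q [ 0.74  1.37 -1.35  2.36  2.59  0.82  0.16] psi 42.7 F [ 0.79 -0.1  -1.16] loop pred [0.5716 0.1107 0.2461] rel seat local [-0.0061 -0.0005 -0.0169]
side 42 mid [0.5757 0.1144] 0.0517 yaw 32.5 ztop [0.2541 0.2546 0.2551 0.2562 0.2576]
top 47 mid [0.5748 0.1124] 0.0515 yaw 28.0 ztop [0.2519 0.2521 0.2532 0.2543 0.2565]
(np.int64(11), array([-0.027 ,  0.0036,  0.3037]))
[ 0.87 -0.05 -1.08]
```

Hooked; the hook is drawn about 17 mm. I lower further, slowly.

>>> {"api": "drive_tool", "payload": {
  "targets": [
    {"tx":0,"ty":0,"tz":-0.1,"wx":0,"wy":0,"wz":0,"claw":-0.5},
    {"tx":0,"ty":0,"tz":-0.1,"wx":0,"wy":0,"wz":0,"claw":-0.5},
    {"tx":0,"ty":0,"tz":-0.1,"wx":0,"wy":0,"wz":0,"claw":-0.5},
    {"tx":0,"ty":0,"tz":-0.1,"wx":0,"wy":0,"wz":0,"claw":-0.5},
    {"tx":0,"ty":0,"tz":-0.1,"wx":0,"wy":0,"wz":0,"claw":-0.5},
    {"tx":0,"ty":0,"tz":-0.1,"wx":0,"wy":0,"wz":0,"claw":-0.5},
    {"tx":0,"ty":0,"tz":0,"wx":0,"wy":0,"wz":0,"claw":-0.5},
    {"tx":0,"ty":0,"tz":0,"wx":0,"wy":0,"wz":0,"claw":-0.5}
  ]
}}

```text
clock: 15.55
tool_pos: [0.6003, 0.136, 0.1104]
eef_rot: [-0.324, 0.826, 0.168, 0.431]
contact_force: [-0.2, -0.1, -0.8]
opening: 0.557
finger_force: 20.0
```

```bash
cat > fz.py <<'E'
from hookz import *
F=[];Z=[]
for i in range(6):
    F.append(r.get_state()['contact_force']);s=snap('side');Z.append(pointer(s)[1][2])
print(np.round(np.mean(F,0),2),np.round(Z,4),r.get_state()['tool_pos'])
E
python3 fz.py
```

```text
[ 0.18  0.09 -0.93] [0.2866 0.2859 0.2849 0.2855 0.2863 0.2859] [0.60031905 0.1359503  0.11047885]
```

>>> {"api": "drive_tool", "payload": {
  "targets": [
    {"tx":0,"ty":0,"tz":-0.08,"wx":0,"wy":0,"wz":0,"claw":-0.5},
    {"tx":0,"ty":0,"tz":-0.08,"wx":0,"wy":0,"wz":0,"claw":-0.5},
    {"tx":0,"ty":0,"tz":-0.08,"wx":0,"wy":0,"wz":0,"claw":-0.5},
    {"tx":0,"ty":0,"tz":-0.08,"wx":0,"wy":0,"wz":0,"claw":-0.5},
    {"tx":0,"ty":0,"tz":-0.08,"wx":0,"wy":0,"wz":0,"claw":-0.5},
    {"tx":0,"ty":0,"tz":0,"wx":0,"wy":0,"wz":0,"claw":-0.5},
    {"tx":0,"ty":0,"tz":0,"wx":0,"wy":0,"wz":0,"claw":-0.5},
    {"tx":0,"ty":0,"tz":0,"wx":0,"wy":0,"wz":0,"claw":-0.5}
  ]
}}

```text
clock: 16.65
tool_pos: [0.6003, 0.136, 0.0985]
eef_rot: [-0.324, 0.826, 0.168, 0.431]
contact_force: [0.5, 1.3, 0.6]
opening: 0.562
finger_force: 20.0
```

```bash
python3 fz.py
```

```text
[0.13 0.06 0.41] [0.2717 0.2717 0.2723 0.2726 0.2712 0.2728] [0.60031509 0.13596002 0.09843437]
```

Near balance, so I release.

>>> {"api": "drive_tool", "payload": {
  "targets": [
    {"tx":0,"ty":0,"tz":0,"wx":0,"wy":0,"wz":0,"claw":0.3},
    {"tx":0,"ty":0,"tz":0,"wx":0,"wy":0,"wz":0,"claw":0.5},
    {"tx":0,"ty":0,"tz":0,"wx":0,"wy":0,"wz":0,"claw":0.8},
    {"tx":0,"ty":0,"tz":0,"wx":0,"wy":0,"wz":0,"claw":0.9},
    {"tx":0,"ty":0,"tz":0,"wx":0,"wy":0,"wz":0,"claw":0.9},
    {"tx":0,"ty":0,"tz":0,"wx":0,"wy":0,"wz":0,"claw":0.9},
    {"tx":0,"ty":0,"tz":0,"wx":0,"wy":0,"wz":0,"claw":0.9},
    {"tx":0,"ty":0,"tz":0,"wx":0,"wy":0,"wz":0,"claw":0.9}
  ]
}}

```text
clock: 17.75
tool_pos: [0.6003, 0.1359, 0.0984]
eef_rot: [-0.324, 0.826, 0.168, 0.431]
contact_force: [0.0, 0.3, -0.3]
opening: 0.949
finger_force: 0.0
```

```bash
python3 fz.py; python3 loopview.py pics/x.png; python3 - <<'E'
from sim import *
st=r.get_state();z=R.from_quat(st['eef_rot']).as_matrix()[:,2];print(z.round(3),st['opening'],(-.09*z/.03).round(2))
Rn=R.from_quat(st['eef_rot']);p=st['tool_pos']
for d in([0,0,0]-.09*z,[-.06*.68,-.06*.73,.0],[-.1*.68,-.1*.73,.0],[-.02,-.08,.0]): print(d);simgo(st['q'],[(p+d,Rn)])
E
```

```text
[-0.01  0.07  0.15] [0.2771 0.276  0.2776 0.2768 0.2771 0.2784] [0.60027078 0.1359683  0.09834345]
q [ 0.73  1.44 -1.32  2.36  2.65  0.85  0.18] psi 42.7 F [-1.05  0.71  0.51] loop pred [0.5718 0.1106 0.2169] rel seat local [-0.006  -0.0006 -0.0461]
side 37 mid [0.5753 0.1143] 0.0524 yaw 29.8 ztop [0.2242 0.2248 0.2283 0.2284 0.2287]
top 44 mid [0.575  0.1123] 0.0512 yaw 26.8 ztop [0.226  0.226  0.2264 0.2272 0.2283]
[ 0.602  0.556 -0.573] 0.9508107767632857 [-1.81 -1.67  1.72]
[-0.05420019 -0.05001281  0.05158545]
[ 0.88  1.31 -1.37  2.49  2.59  0.79  0.15] err 0.0
[-0.0408, -0.0438, 0.0]
[ 0.85  1.44 -1.3   2.45  2.68  0.83  0.2 ] err 0.0
[-0.068, -0.073, 0.0]
[ 0.93  1.43 -1.29  2.49  2.7   0.8   0.22] err 0.0
[-0.02, -0.08, 0.0]
[ 0.93  1.4  -1.27  2.35  2.66  0.65  0.26] err 0.0
```

The bell hangs, drawn about 43 mm. I retreat along the tool axis.

>>> {"api": "drive_tool", "payload": {
  "targets": [
    {"tx":-0.24,"ty":-0.22,"tz":0.15,"wx":0,"wy":0,"wz":0,"claw":0.9},
    {"tx":-0.24,"ty":-0.22,"tz":0.15,"wx":0,"wy":0,"wz":0,"claw":0.9},
    {"tx":-0.24,"ty":-0.22,"tz":0.15,"wx":0,"wy":0,"wz":0,"claw":0.9},
    {"tx":-0.24,"ty":-0.22,"tz":0.15,"wx":0,"wy":0,"wz":0,"claw":0.9},
    {"tx":-0.24,"ty":-0.22,"tz":0.15,"wx":0,"wy":0,"wz":0,"claw":0.9},
    {"tx":-0.24,"ty":-0.22,"tz":0.15,"wx":0,"wy":0,"wz":0,"claw":0.9},
    {"tx":-0.24,"ty":-0.24,"tz":0.15,"wx":0,"wy":0,"wz":0,"claw":0.9},
    {"tx":-0.2,"ty":-0.24,"tz":0.15,"wx":0,"wy":0,"wz":0,"claw":0.9}
  ]
}}

```text
clock: 18.95
tool_pos: [0.5431, 0.0814, 0.1347]
eef_rot: [-0.324, 0.826, 0.168, 0.43]
contact_force: [0.6, -0.1, 0.8]
opening: 0.952
finger_force: 0.0
```

```bash
cat > mk.py <<'E'
from hookz import *
p2=np.array([.6132,.1254,.3294])
def tab(q):
    P=cloud(q);h=cv2.cvtColor(q['image'],cv2.COLOR_BGR2HSV);L=loc(p2,P)
    m=(h[...,0]>12)&(h[...,0]<35)&(h[...,1]>150)&(abs(L[...,1]-.128)<.02)&(L[...,0]>-.06)&(L[...,0]<-.005)&(L[...,2]>.19)&(L[...,2]<.34)
    return m.sum(),np.percentile(L[m],[10,50,90],axis=0).round(4)
E
python3 - <<'E'
from mk import *
s=snap('side');t=snap('top');print('bead',pointer(s));print('tab side',tab(s));print('tab top',tab(t))
# pointer tip: dark rod end in front of strip. list dark points near x=18,y 30..75
for n,q in(('side',s),('top',t)):
    L=loc(p2,cloud(q));I=q['image'].sum(-1).astype(int)
    m=(abs(L[...,0]-.01)<.035)&(L[...,1]>.015)&(L[...,1]<.075)&(L[...,2]>.22)&(L[...,2]<.34)&(I<150)
    A=L[m];A=A[A[:,1].argsort()];print(n,m.sum(),A[::max(1,len(A)//12)].round(3).tolist())
st=r.get_state();print(st['q'].round(2),st['tool_pos'],st['contact_force'].round(2))
E
```

```text
bead (np.int64(11), array([-0.0259,  0.0042,  0.278 ]))
tab side (np.int64(117), array([[-0.053 ,  0.1247,  0.2993],
       [-0.0342,  0.1337,  0.3134],
       [-0.0121,  0.1367,  0.3197]]))
tab top (np.int64(112), array([[-0.0506,  0.1209,  0.3136],
       [-0.0298,  0.1272,  0.3167],
       [-0.0098,  0.1339,  0.3193]]))
side 3 [[0.032, 0.042, 0.244], [0.032, 0.047, 0.249], [0.014, 0.065, 0.279]]
top 22 [[-0.024, 0.02, 0.278], [-0.023, 0.023, 0.277], [-0.024, 0.029, 0.277], [-0.023, 0.032, 0.276], [-0.02, 0.033, 0.278], [-0.022, 0.035, 0.276], [-0.019, 0.036, 0.278], [-0.016, 0.038, 0.281], [-0.014, 0.041, 0.277], [-0.01, 0.043, 0.276], [-0.006, 0.044, 0.276], [-0.009, 0.045, 0.279], [-0.006, 0.047, 0.279], [-0.001, 0.049, 0.276], [-0.005, 0.05, 0.278], [-0.001, 0.051, 0.28], [0.003, 0.053, 0.28], [-0.0, 0.054, 0.28], [0.003, 0.056, 0.28], [0.008, 0.058, 0.277], [0.009, 0.061, 0.277], [0.012, 0.062, 0.279]]
[ 0.89  1.35 -1.35  2.49  2.62  0.8   0.17] [0.54318019 0.08081497 0.13475697] [ 0.49  0.63 -0.36]
```

```bash
cat > mseq.py <<'E'
from sim import *
p2=np.array([.6132,.1254,.3294])
def tabp(z,back=0,a=40,psi=18.9,x=-.040,o=.043):
    Q=tool(psi,a)*R.from_euler('z',np.pi);return W(p2,[x,.1275,z])+(o-back)*Q.as_matrix()[:,2],Q
E
python3 - <<'E'
from mseq import *
q=r.get_state()['q'];p=r.get_state()['tool_pos'];Rn=R.from_quat(r.get_state()['eef_rot'])
for a,psi in((40,18.9),(30,18.9),(40,30)):
    print(a,psi,tabp(.305,.08,a,psi)[0].round(3));simgo(q,[(p+[-.03,-.02,.17],Rn),tabp(.36,.06,a,psi),tabp(.305,.0,a,psi),tabp(.277,0,a,psi)])
E
```

```text
40 18.9 [0.512 0.225 0.333]
[ 1.1   0.86 -1.47  2.43  2.42  0.36  0.02] err 0.0173
[ 0.28  0.35 -1.18  2.17  1.42  0.6  -0.03] err 0.0
[ 0.12  0.62 -1.1   2.25  1.84  0.8  -0.4 ] err 0.0
[ 0.1   0.69 -1.1   2.29  1.93  0.86 -0.48] err 0.0
30 18.9 [0.517 0.227 0.337]
[ 1.1   0.86 -1.47  2.43  2.42  0.36  0.02] err 0.0173
[ 0.19  0.34 -1.03  1.99  0.89  0.65  0.52] err 0.0
[-0.02  0.51 -0.8   2.1   1.36  0.53  0.06] err 0.0
[-0.04  0.55 -0.77  2.14  1.52  0.53 -0.1 ] err 0.0
40 30 [0.514 0.221 0.333]
[ 1.1   0.86 -1.47  2.43  2.42  0.36  0.02] err 0.0173
[ 0.3   0.3  -1.    2.17  1.31  0.29  0.32] err 0.0
[ 0.19  0.59 -1.02  2.25  1.98  0.56 -0.29] err 0.0
[ 0.18  0.66 -1.04  2.28  2.07  0.65 -0.37] err 0.0
```

```bash
python3 - <<'E'
from mseq import *
go(*tabp(.36,.06)); q=r.get_state()['q'];st=r.get_state();p=st['tool_pos'];M=R.from_quat(st['eef_rot']);T,Q=tabp(.36,.06);w=(Q*M.inv()).as_rotvec()
simgo(q,[(p+[-.05,0.0,.08],R.from_rotvec(w*.4)*M),(p+[-.05,.0,.2],R.from_rotvec(w)*M),(T,Q)])
E
```

```text
at [0.5432 0.0808 0.1348] shift units [-0.647  4.958  7.942] turn units [-0.1266  0.2179 -0.3957] rows by turn 3.350943194881473
[ 0.79  1.01 -1.47  2.56  2.39  0.96 -0.23] err 0.0893
[ 0.83  0.4  -1.4   2.39  1.75  0.45 -0.1 ] err 0.0
[ 0.35  0.41 -1.32  2.17  1.43  0.7  -0.04] err 0.0
```

```bash
python3 - <<'E'
from mseq import *
q=r.get_state()['q'];st=r.get_state();p=st['tool_pos'];M=R.from_quat(st['eef_rot']);T,Q=tabp(.36,.06);w=(Q*M.inv()).as_rotvec()
for d in([-.01,-.03,.1],[-.02,-.02,.1],[0,-.04,.1]):
    print(d);simgo(q,[(p+d,R.from_rotvec(w*.3)*M),(p+np.array(d)+[-.01,0,.13],R.from_rotvec(w)*M),(T,Q)])
E
```

```text
[-0.01, -0.03, 0.1]
[ 0.95  1.   -1.47  2.49  2.35  0.68  0.02] err 0.0
[ 0.87  0.3  -1.2   2.27  1.35  0.21  0.42] err 0.0
[ 0.28  0.35 -1.19  2.17  1.42  0.61 -0.03] err 0.0
[-0.02, -0.02, 0.1]
[ 0.92  1.   -1.47  2.52  2.36  0.73 -0.04] err 0.006
[ 0.84  0.27 -1.18  2.29  1.39  0.19  0.34] err 0.0
[ 0.28  0.35 -1.19  2.17  1.42  0.61 -0.03] err 0.0
[0, -0.04, 0.1]
[ 0.97  1.   -1.44  2.45  2.34  0.62  0.06] err 0.0
[ 0.88  0.32 -1.2   2.25  1.29  0.22  0.5 ] err 0.0
[ 0.27  0.34 -1.16  2.17  1.41  0.59 -0.02] err 0.0
```

>>> {"api": "drive_tool", "payload": {
  "targets": [
    {"tx":0,"ty":-0.27,"tz":0.67,"wx":-0.008,"wy":0.013,"wz":-0.024,"claw":0.5},
    {"tx":0,"ty":-0.27,"tz":0.67,"wx":-0.008,"wy":0.013,"wz":-0.024,"claw":0.4},
    {"tx":0,"ty":-0.27,"tz":0.67,"wx":-0.008,"wy":0.013,"wz":-0.024,"claw":0.2},
    {"tx":0,"ty":-0.27,"tz":0.67,"wx":-0.008,"wy":0.013,"wz":-0.024,"claw":0.2},
    {"tx":0,"ty":-0.27,"tz":0.67,"wx":-0.008,"wy":0.013,"wz":-0.024,"claw":0.2},
    {"tx":-0.05,"ty":0,"tz":0.65,"wx":-0.013,"wy":0.022,"wz":-0.04,"claw":0.2},
    {"tx":-0.05,"ty":0,"tz":0.65,"wx":-0.013,"wy":0.022,"wz":-0.04,"claw":0.2},
    {"tx":-0.05,"ty":0,"tz":0.65,"wx":-0.013,"wy":0.022,"wz":-0.04,"claw":0.2}
  ]
}}

```text
clock: 19.85
tool_pos: [0.5392, 0.0419, 0.2942]
eef_rot: [-0.223, 0.894, 0.1, 0.377]
contact_force: [-1.2, -1.2, -0.3]
opening: 0.6
finger_force: 0.0
```

```bash
python3 - <<'E'
from mseq import *
st=r.get_state();print(st['q'].round(2),st['contact_force'].round(2));p=st['tool_pos'];M=R.from_quat(st['eef_rot']);T,Q=tabp(.36,.06);go(T,Q);w=(Q*M.inv()).as_rotvec()
simgo(st['q'],[(p+[-.02,.06,.07],R.from_rotvec(w*.9)*M),(T,Q),tabp(.305),tabp(.277)])
E
```

```text
[ 0.95  0.7  -1.41  2.39  2.15  0.48 -0.06] [-1.18 -1.18 -0.28]
at [0.5392 0.0419 0.2942] shift units [-0.513  6.256  2.628] turn units [-0.0484  0.0856 -0.1554] rows by turn 1.3134495035627132
[ 0.74  0.31 -1.24  2.29  1.53  0.3   0.13] err 0.0
[ 0.31  0.37 -1.23  2.17  1.42  0.64 -0.03] err 0.0
[ 0.14  0.63 -1.14  2.25  1.83  0.82 -0.39] err 0.0
[ 0.11  0.7  -1.13  2.28  1.92  0.89 -0.47] err 0.0
```

>>> {"api": "drive_tool", "payload": {
  "targets": [
    {"tx":-0.2,"ty":0.5,"tz":0.5,"wx":-0.006,"wy":0.011,"wz":-0.019,"claw":0},
    {"tx":-0.2,"ty":0.7,"tz":0.5,"wx":-0.006,"wy":0.011,"wz":-0.019,"claw":0},
    {"tx":-0.1,"ty":0.8,"tz":0.5,"wx":-0.006,"wy":0.011,"wz":-0.019,"claw":0},
    {"tx":0,"ty":0.9,"tz":0.5,"wx":-0.006,"wy":0.011,"wz":-0.019,"claw":0},
    {"tx":0,"ty":0.9,"tz":0.4,"wx":-0.006,"wy":0.011,"wz":-0.019,"claw":0},
    {"tx":0,"ty":0.9,"tz":0.2,"wx":-0.006,"wy":0.011,"wz":-0.019,"claw":0},
    {"tx":0,"ty":0.9,"tz":0,"wx":-0.006,"wy":0.011,"wz":-0.019,"claw":0},
    {"tx":0,"ty":0.65,"tz":0,"wx":-0.006,"wy":0.011,"wz":-0.019,"claw":0}
  ]
}}

```text
clock: 20.65
tool_pos: [0.5237, 0.2315, 0.3723]
eef_rot: [-0.157, 0.927, 0.058, 0.337]
contact_force: [0.8, 0.0, 0.5]
opening: 0.499
finger_force: 0.0
```

```bash
cat > fing.py <<'E'
from mseq import *
from mk import tab,pointer
st=r.get_state();print(st['clock'],st['q'].round(2),st['contact_force'].round(2),st['opening']);p=st['tool_pos'];M=R.from_quat(st['eef_rot']).as_matrix()
go(*tabp(.36,.06));go(*tabp(.305));go(*tabp(.278))
t=snap('top');s=snap('side');print('bead',pointer(s),'tab',tab(t)[0],tab(t)[1][1])
P=cloud(t);L=(P-p)@M
m=(abs(L[...,1])>.02)&(abs(L[...,1])<.06)&(abs(L[...,0])<.025)&(L[...,2]<.02)&(L[...,2]>-.12)&(t['image'].sum(-1)<240)&(P[...,2]>.25)
print(np.histogram(L[m][:,2],bins=np.arange(-.12,.021,.01))[0],[(L[m&(L[...,1]*k>0)][:,1]).mean().round(4) for k in(1,-1)])
E
python3 fing.py
```

```text
20.65 [ 0.31  0.37 -1.23  2.17  1.43  0.64 -0.03] [0.83 0.04 0.49] 0.49887366407501577
at [0.5237 0.2315 0.3723] shift units [ 0.001 -0.063  0.025] turn units [-0.0007 -0.0008 -0.0062] rows by turn 0.04471769475279542
at [0.5237 0.2315 0.3723] shift units [ 1.217  0.353 -3.34 ] turn units [-0.0007 -0.0008 -0.0062] rows by turn 0.04471769475279542
at [0.5237 0.2315 0.3723] shift units [ 1.217  0.353 -4.24 ] turn units [-0.0007 -0.0008 -0.0062] rows by turn 0.04471769475279542
bead (np.int64(0), None) tab 106 [-0.0293  0.1276  0.3166]
[138  13   3   4  21  14  29  33  22   0   0   0   0   0] [np.float64(0.0327), np.float64(-0.0417)]
```

>>> {"api": "drive_tool", "payload": {
  "targets": [
    {"tx":0.17,"ty":0.05,"tz":-0.47,"wx":0,"wy":0,"wz":0,"claw":0},
    {"tx":0.17,"ty":0.05,"tz":-0.47,"wx":0,"wy":0,"wz":0,"claw":0},
    {"tx":0.17,"ty":0.05,"tz":-0.47,"wx":0,"wy":0,"wz":0,"claw":0},
    {"tx":0.17,"ty":0.05,"tz":-0.47,"wx":0,"wy":0,"wz":0,"claw":0},
    {"tx":0.17,"ty":0.05,"tz":-0.47,"wx":0,"wy":0,"wz":0,"claw":0},
    {"tx":0.17,"ty":0.05,"tz":-0.47,"wx":0,"wy":0,"wz":0,"claw":0},
    {"tx":0.18,"ty":0.05,"tz":-0.48,"wx":0,"wy":0,"wz":0,"claw":0},
    {"tx":0,"ty":0,"tz":0,"wx":0,"wy":0,"wz":0,"claw":0}
  ]
}}

```text
clock: 21.55
tool_pos: [0.5601, 0.2375, 0.2698]
eef_rot: [-0.156, 0.928, 0.057, 0.334]
contact_force: [-0.2, -0.3, -0.9]
opening: 0.498
finger_force: 0.0
```

```bash
python3 fing.py
```

```text
21.55 [ 0.15  0.63 -1.14  2.25  1.83  0.81 -0.38] [-0.19 -0.26 -0.86] 0.49825039575695645
at [0.5601 0.2375 0.2698] shift units [-1.21  -0.263  3.442] turn units [ 0.001  -0.0056 -0.0033] rows by turn 0.04733187476858355
at [0.5601 0.2375 0.2698] shift units [0.006 0.153 0.076] turn units [ 0.001  -0.0056 -0.0033] rows by turn 0.04733187476858355
at [0.5601 0.2375 0.2698] shift units [ 0.006  0.153 -0.824] turn units [ 0.001  -0.0056 -0.0033] rows by turn 0.04733187476858355
bead (np.int64(0), None) tab 107 [-0.0283  0.1269  0.3175]
[108   6   1   2  14  10  22  21  14   0   0   0   0   0] [np.float64(0.0336), np.float64(-0.0421)]
```

>>> {"api": "drive_tool", "payload": {
  "targets": [
    {"tx":0,"ty":0.08,"tz":0.03,"wx":0,"wy":0,"wz":0,"claw":0},
    {"tx":0,"ty":0.07,"tz":0.03,"wx":0,"wy":0,"wz":0,"claw":0},
    {"tx":0,"ty":0,"tz":0,"wx":0,"wy":0,"wz":0,"claw":-0.4},
    {"tx":0,"ty":0,"tz":0,"wx":0,"wy":0,"wz":0,"claw":-0.8},
    {"tx":0,"ty":0,"tz":0,"wx":0,"wy":0,"wz":0,"claw":-0.8},
    {"tx":0,"ty":0,"tz":0,"wx":0,"wy":0,"wz":0,"claw":-0.8},
    {"tx":0,"ty":0,"tz":0,"wx":0,"wy":0,"wz":0,"claw":-0.8},
    {"tx":0,"ty":0,"tz":0,"wx":0,"wy":0,"wz":0,"claw":-0.8}
  ],
  "force": 12
}}

```text
clock: 22.45
tool_pos: [0.5605, 0.2435, 0.2741]
eef_rot: [-0.156, 0.927, 0.057, 0.337]
contact_force: [-1.3, -2.4, 1.8]
opening: 0.179
finger_force: 12.0
```

```bash
python3 fing.py; python3 -c "
from h import *;st=r.get_state();print(st['opening']*88,st['finger_force'])"
```

```text
22.45 [ 0.14  0.63 -1.14  2.24  1.82  0.81 -0.37] [-1.29 -2.36  1.81] 0.17863487431153377
at [0.5605 0.2435 0.2741] shift units [-1.224 -0.464  3.296] turn units [ 0.0001 -0.0015 -0.0039] rows by turn 0.03009536157075376
at [0.5605 0.2435 0.2741] shift units [-0.007 -0.047 -0.069] turn units [ 0.0001 -0.0015 -0.0039] rows by turn 0.03009536157075376
at [0.5605 0.2435 0.2741] shift units [-0.007 -0.047 -0.969] turn units [ 0.0001 -0.0015 -0.0039] rows by turn 0.03009536157075376
bead (np.int64(0), None) tab 88 [-0.026   0.1284  0.3171]
[84  2  0  0  0  1  5  3  3  0  0  0  0  0] [np.float64(0.0421), np.float64(-0.0402)]
15.976137670191646 12.000250605196925
```

Pinched (16.0 mm). Now down 27 mm.

>>> {"api": "drive_tool", "payload": {
  "targets": [
    {"tx":0,"ty":0,"tz":-0.15,"wx":0,"wy":0,"wz":0,"claw":-0.8},
    {"tx":0,"ty":0,"tz":-0.15,"wx":0,"wy":0,"wz":0,"claw":-0.8},
    {"tx":0,"ty":0,"tz":-0.15,"wx":0,"wy":0,"wz":0,"claw":-0.8},
    {"tx":0,"ty":0,"tz":-0.15,"wx":0,"wy":0,"wz":0,"claw":-0.8},
    {"tx":0,"ty":0,"tz":-0.15,"wx":0,"wy":0,"wz":0,"claw":-0.8},
    {"tx":0,"ty":0,"tz":-0.15,"wx":0,"wy":0,"wz":0,"claw":-0.8},
    {"tx":0,"ty":0,"tz":0,"wx":0,"wy":0,"wz":0,"claw":-0.8},
    {"tx":0,"ty":0,"tz":0,"wx":0,"wy":0,"wz":0,"claw":-0.8}
  ],
  "force": 18
}}

```text
clock: 23.35
tool_pos: [0.5604, 0.2435, 0.2463]
eef_rot: [-0.156, 0.927, 0.057, 0.336]
contact_force: [2.6, -1.9, -3.5]
opening: 0.181
finger_force: 18.0
```

```bash
cat > cmp.py <<'E'
from mk import *
T=[];Rz=[];B=[];G=[]
for i in range(4):
    t=snap('top');L=loc(p2,cloud(t));I=t['image'].sum(-1).astype(int);h=cv2.cvtColor(t['image'],cv2.COLOR_BGR2HSV)
    Y=(h[...,0]>12)&(h[...,0]<35)&(h[...,1]>150)
    m=Y&(abs(L[...,1]-.128)<.006)&(L[...,0]>-.05)&(L[...,0]<-.002)&(L[...,2]>.2)&(L[...,2]<.33);T.append(np.median(L[m][:,2]))
    m=(I<150)&(abs(L[...,0]+.003)<.025)&(L[...,1]>.02)&(L[...,1]<.07)&(L[...,2]>.24)&(L[...,2]<.33);Rz.append(np.median(L[m][:,2]));n=m.sum()
    m=Y&(abs(L[...,0]-.014)<.02)&(L[...,1]>.07)&(L[...,1]<.1)&(L[...,2]>.2)&(L[...,2]<.33);G.append((m.sum(),np.median(L[m][:,2]).round(4)) if m.sum() else 0)
    s=snap('side');b=pointer(s)[1];B.append(None if b is None else b[2])
st=r.get_state();print(st['clock'],'tab top',np.round(T,4),'rod top',n,np.round(Rz,4),'tongue',G,'bead',B,st['tool_pos'],st['contact_force'].round(2),st['opening'])
E
python3 cmp.py
```

```text
23.75 tab top [0.2894 0.2901 0.2895 0.2898] rod top 22 [0.2777 0.2774 0.2782 0.2785] tongue [(np.int64(7), np.float64(0.2801)), (np.int64(9), np.float64(0.2798)), (np.int64(9), np.float64(0.2794)), (np.int64(8), np.float64(0.2802))] bead [None, None, None, None] [0.56042548 0.24354323 0.24700668] [ 2.91 -3.73 -3.37] 0.17593638315869922
```

>>> {"api": "drive_tool", "payload": {
  "targets": [
    {"tx":0,"ty":0,"tz":0,"wx":0,"wy":0,"wz":0,"claw":-0.4},
    {"tx":0,"ty":0,"tz":0,"wx":0,"wy":0,"wz":0,"claw":0},
    {"tx":0,"ty":0,"tz":0,"wx":0,"wy":0,"wz":0,"claw":0},
    {"tx":-0.25,"ty":-0.08,"tz":0.4,"wx":0,"wy":0,"wz":0,"claw":0},
    {"tx":-0.25,"ty":-0.08,"tz":0.5,"wx":0,"wy":0,"wz":0,"claw":0},
    {"tx":-0.25,"ty":-0.08,"tz":0.6,"wx":0,"wy":0,"wz":0,"claw":0},
    {"tx":-0.25,"ty":-0.08,"tz":0.6,"wx":0,"wy":0,"wz":0,"claw":0},
    {"tx":-0.25,"ty":-0.08,"tz":0.6,"wx":0,"wy":0,"wz":0,"claw":0}
  ]
}}

```text
clock: 24.55
tool_pos: [0.5221, 0.233, 0.3292]
eef_rot: [-0.157, 0.927, 0.058, 0.337]
contact_force: [0.1, -0.4, 0.6]
opening: 0.499
finger_force: 0.0
```

```bash
python3 cmp.py; python3 - <<'E'
from mk import *
# sub-pixel look: average 6 side frames; mean rod & tongue rows from both cameras, via expected projection
for n in('side','top'):
    im=np.mean([vision.snapshot(n)['image'].astype(float) for _ in range(4)],0);q=load(n)
    for nm,X in(('tip',[.018,.066,.2775]),('edge',[.014,.073,.2775])):
        u,v=proj(q,W(p2,X));print(n,nm,round(u,2),round(v,2))
    u,v=map(int,np.round(proj(q,W(p2,[.016,.068,.2775]))))
    g=im[v-7:v+8,u-9:u+8]
    print('cols',u-9,'rows',v-7);print(np.round(g.sum(-1)).astype(int));print((g[...,2]-g[...,0]).astype(int))
E
```

```text
24.95 tab top [0.2904 0.2897 0.2903 0.2901] rod top 22 [0.2776 0.2774 0.2778 0.2778] tongue [(np.int64(10), np.float64(0.2797)), (np.int64(9), np.float64(0.2797)), (np.int64(10), np.float64(0.28)), (np.int64(8), np.float64(0.2793))] bead [None, None, None, None] [0.52274257 0.23192259 0.32706139] [ 0.11  0.75 -0.26] 0.49704027352357855
side tip 191.89 188.07
side edge 191.58 189.81
cols 183 rows 182
[[398 389 394 394 394 388 666 488 242 271 296 334 286 304 356 370 378]
 [393 404 399 394 385 374 587 449 308 304 314 275 237 306 368 378 392]
 [399 396 378 367 363 360 547 458 322 315 274 204 288 362 387 339 288]
 [388 370 359 358 359 358 498 656 458 306 214 268 334 368 331 222 135]
 [363 365 360 358 372 374 411 706 517 243 280 295 340 309 216 132 104]
 [355 362 365 368 367 359 358 704 507 289 271 303 298 202 130 104 109]
 [374 375 373 362 358 362 368 671 478 231 150 199 180 129 106 111 107]
 [372 363 359 362 370 382 385 593 443 195  83 106 124 118 106 108 105]
 [359 354 362 378 383 380 369 432 350 236 140 123 120 120 112 107 112]
 [362 372 378 381 371 363 334 289 254 200 133 113 110 108 
[... 2929 characters left out ...]
133 134 135 131 108  78  71  63  25  26  25  25  26  19  18]
 [128 129 125 112 113  94  66  29  24  14  12  15  18  18  19  18  18]
 [108 106  84  57  64  40  52  44  19  17  14  13  14  17  15  15  14]
 [ 58  66  36  41  68  86  85  62  21  18  17  12  11  12  13  11  10]
 [ 40  68  80  87  80  74  63  44  22  15  14  11  10  11  12  12  11]
 [ 86  83  76  66  46  41  21  13  11  11  10  11  10   9  11  10  10]
 [ 69  54  43  25  15  14  10   9  11   8   9   9   9   9   9   8   9]
 [ 24  15  12  11  10   9   9  10   9  10   9   8  10   9   8   8   9]
 [ 11  11   8   8   9   9   9   8   8  10   9   9   9  10   8   9   9]
 [  9   9  10   9   9   8  10   8   9   9  10   8   8   8   8   9   8]]
```

>>> {"api": "drive_tool", "payload": {
  "targets": [
    {"tx":-0.1,"ty":-0.4,"tz":0.6,"wx":0,"wy":0,"wz":0.01,"claw":0},
    {"tx":0,"ty":-0.8,"tz":0.6,"wx":0,"wy":0,"wz":0.02,"claw":0},
    {"tx":0,"ty":-1,"tz":0.3,"wx":0,"wy":0,"wz":0.02,"claw":0},
    {"tx":0,"ty":-1,"tz":0,"wx":0,"wy":0,"wz":0.02,"claw":0},
    {"tx":0,"ty":-1,"tz":0,"wx":0,"wy":0,"wz":0.02,"claw":0},
    {"tx":0,"ty":-1,"tz":0,"wx":0,"wy":0,"wz":0.02,"claw":0},
    {"tx":0,"ty":-1,"tz":0,"wx":0,"wy":0,"wz":0.02,"claw":0},
    {"tx":0,"ty":-0.8,"tz":0,"wx":0,"wy":0,"wz":0.02,"claw":0}
  ]
}}

```text
clock: 26.15
tool_pos: [0.5196, 0.0217, 0.3726]
eef_rot: [-0.227, 0.912, 0.083, 0.33]
contact_force: [0.0, -0.7, -1.5]
opening: 0.499
finger_force: 0.0
```

```bash
cat > fin.py <<'E'
from mk import *
D={}
def add(k,v): D.setdefault(k,[]).append(v)
for i in range(8):
  for n in('side','top'):
    q=snap(n);L=loc(p2,cloud(q));I=q['image'].sum(-1).astype(int);h=cv2.cvtColor(q['image'],cv2.COLOR_BGR2HSV);Y=(h[...,0]>12)&(h[...,0]<35)&(h[...,1]>150)
    box=lambda m,x0,x1,y0,y1,z0=.24,z1=.33:m&(L[...,0]>x0)&(L[...,0]<x1)&(L[...,1]>y0)&(L[...,1]<y1)&(L[...,2]>z0)&(L[...,2]<z1)
    for k,m in(('rod',box(I<170,-.03,.022,.02,.07,.26,.3)),('rodend',box(I<170,-.005,.022,.045,.07,.26,.3)),('tongue',box(Y,-.005,.03,.07,.11)),('tabtop',box(Y,-.05,-.002,.122,.134)),('bead',box(Y,-.045,-.005,-.02,.02)),('looptop',box((h[...,1]<130),-.07,-.02,-.03,.03,.19,.24))):
        if m.sum()>1: add((n,k),(m.sum(),np.median(L[m][:,2]),L[m][:,2].max()))
for k,v in D.items(): print(k,np.mean(v,0).round(4),'sd',np.std([x[1] for x in v]).round(4))
st=r.get_state();print(st['clock'],st['tool_pos'],st['contact_force'].round(2))
E
python3 fin.py
```

```text
('side', 'rod') [4.375  0.2779 0.2799] sd 0.002
('side', 'rodend') [4.375  0.2779 0.2799] sd 0.002
('side', 'tongue') [17.375   0.2796  0.2844] sd 0.0007
('side', 'tabtop') [50.125   0.2892  0.2949] sd 0.0004
('side', 'bead') [14.5     0.2781  0.2837] sd 0.0008
('side', 'looptop') [43.125   0.2206  0.2389] sd 0.0007
('top', 'rod') [29.75    0.2776  0.2816] sd 0.0004
('top', 'rodend') [11.75    0.2775  0.2811] sd 0.0005
('top', 'tongue') [13.5     0.2801  0.2824] sd 0.0004
('top', 'tabtop') [70.75    0.2904  0.2949] sd 0.0001
('top', 'bead') [8.     0.2804 0.2859] sd 0.0006
('top', 'looptop') [46.25    0.2205  0.2374] sd 0.0007
26.95 [0.51983584 0.02459374 0.37302074] [-1.07  0.55  0.58]
```

Everything is unobstructed now: the tongue centre reads about 0.2785 and the pointer about 0.2763 to 0.2783, so the marker is some 1 mm high. I'll re-pinch and trim it by about 1.2 mm.

```bash
python3 - <<'E'
from mseq import *
T,Q=tabp(.278,.09);go(T,Q)
st=r.get_state();q=simgo(st['q'],[(T+[0,0,.04],Q),(T,Q),tabp(.278)])
print((tabp(.278)[0]-T)/.03)
E
```

```text
at [0.5198 0.0246 0.373 ] shift units [-0.477  6.624 -1.967] turn units [-0.     -0.0024 -0.1525] rows by turn 1.0895057498649068
[-0.33  0.21 -0.36  2.27  1.59  0.28 -0.24] err 0.0
[-0.25  0.3  -0.48  2.34  1.96  0.38 -0.63] err 0.0
[-0.2   0.53 -0.57  2.3   2.18  0.55 -0.79] err 0.0
[ 1.82439584  0.62463031 -2.29813333]
```

>>> {"api": "drive_tool", "payload": {
  "targets": [
    {"tx":-0.08,"ty":0.6,"tz":0,"wx":0,"wy":0,"wz":-0.02,"claw":0},
    {"tx":-0.08,"ty":0.9,"tz":0,"wx":0,"wy":0,"wz":-0.02,"claw":0},
    {"tx":-0.08,"ty":1,"tz":0,"wx":0,"wy":0,"wz":-0.02,"claw":0},
    {"tx":-0.08,"ty":1,"tz":0,"wx":0,"wy":0,"wz":-0.02,"claw":0},
    {"tx":-0.08,"ty":1,"tz":-0.2,"wx":0,"wy":0,"wz":-0.02,"claw":0},
    {"tx":-0.08,"ty":1,"tz":-0.4,"wx":0,"wy":0,"wz":-0.02,"claw":0},
    {"tx":0,"ty":0.7,"tz":-0.6,"wx":0,"wy":0,"wz":-0.02,"claw":0},
    {"tx":0,"ty":0.42,"tz":-0.77,"wx":0,"wy":0,"wz":-0.013,"claw":0}
  ]
}}

```text
clock: 27.75
tool_pos: [0.5084, 0.1454, 0.3379]
eef_rot: [-0.18, 0.928, 0.057, 0.322]
contact_force: [0.8, -1.4, -0.6]
opening: 0.5
finger_force: 0.0
```

```bash
python3 - <<'E'
from mseq import *
go(*tabp(.278,.09));go(*tabp(.278));st=r.get_state();print(st['q'].round(2),st['contact_force'].round(1))
E
```

```text
at [0.5084 0.1454 0.3379] shift units [-0.095  2.598 -0.798] turn units [ 0.0191 -0.0261 -0.0476] rows by turn 0.41097564837315387
at [0.5084 0.1454 0.3379] shift units [ 1.73   3.222 -3.096] turn units [ 0.0191 -0.0261 -0.0476] rows by turn 0.41097564837315387
[ 0.18  0.23 -0.68  2.31  1.72  0.19 -0.13] [ 0.8 -1.4 -0.6]
```

>>> {"api": "drive_tool", "payload": {
  "targets": [
    {"tx":0,"ty":0.4,"tz":0,"wx":0.002,"wy":-0.003,"wz":-0.006,"claw":0},
    {"tx":0,"ty":0.4,"tz":0,"wx":0.002,"wy":-0.003,"wz":-0.006,"claw":0},
    {"tx":0,"ty":0.4,"tz":0,"wx":0.002,"wy":-0.003,"wz":-0.006,"claw":0},
    {"tx":0,"ty":0.4,"tz":0,"wx":0.002,"wy":-0.003,"wz":-0.006,"claw":0},
    {"tx":0,"ty":0.4,"tz":-0.1,"wx":0.002,"wy":-0.003,"wz":-0.006,"claw":0},
    {"tx":-0.05,"ty":0.4,"tz":-0.3,"wx":0.002,"wy":-0.003,"wz":-0.006,"claw":0},
    {"tx":-0.05,"ty":0.2,"tz":-0.4,"wx":0.002,"wy":-0.003,"wz":-0.006,"claw":0},
    {"tx":0,"ty":0,"tz":0,"wx":0.002,"wy":-0.003,"wz":-0.006,"claw":0}
  ]
}}

```text
clock: 28.55
tool_pos: [0.5042, 0.2228, 0.312]
eef_rot: [-0.155, 0.928, 0.055, 0.334]
contact_force: [-0.3, 0.2, -0.2]
opening: 0.499
finger_force: 0.0
```

```bash
python3 - <<'E'
from mseq import *
go(*tabp(.278,.09));go(*tabp(.278));st=r.get_state();print(st['q'].round(2),st['contact_force'].round(1))
E
```

```text
at [0.5042 0.2228 0.312 ] shift units [0.043 0.016 0.068] turn units [ 0.0033 -0.0067 -0.0003] rows by turn 0.05329641035200907
at [0.5042 0.2228 0.312 ] shift units [ 1.867  0.641 -2.23 ] turn units [ 0.0033 -0.0067 -0.0003] rows by turn 0.05329641035200907
[-0.01  0.35 -0.82  2.33  1.82  0.51 -0.48] [-0.3  0.2 -0.2]
```

>>> {"api": "drive_tool", "payload": {
  "targets": [
    {"tx":0.27,"ty":0.09,"tz":-0.32,"wx":0,"wy":-0.003,"wz":0,"claw":0},
    {"tx":0.27,"ty":0.09,"tz":-0.32,"wx":0,"wy":-0.003,"wz":0,"claw":0},
    {"tx":0.27,"ty":0.09,"tz":-0.32,"wx":0,"wy":0,"wz":0,"claw":0},
    {"tx":0.27,"ty":0.09,"tz":-0.32,"wx":0,"wy":0,"wz":0,"claw":0},
    {"tx":0.27,"ty":0.09,"tz":-0.32,"wx":0,"wy":0,"wz":0,"claw":0},
    {"tx":0.27,"ty":0.09,"tz":-0.32,"wx":0,"wy":0,"wz":0,"claw":0},
    {"tx":0.25,"ty":0.09,"tz":-0.31,"wx":0,"wy":0,"wz":0,"claw":0},
    {"tx":0,"ty":0,"tz":0,"wx":0,"wy":0,"wz":0,"claw":0}
  ]
}}

```text
clock: 29.35
tool_pos: [0.562, 0.2401, 0.2454]
eef_rot: [-0.153, 0.927, 0.054, 0.337]
contact_force: [-0.1, -0.2, 0.8]
opening: 0.498
finger_force: 0.0
```

```bash
python3 - <<'E'
from mseq import *
go(*tabp(.278));st=r.get_state();print(st['q'].round(2),st['contact_force'].round(1))
E
```

```text
at [0.562  0.2401 0.2454] shift units [-0.058  0.065 -0.011] turn units [0.0038 0.0005 0.0035] rows by turn 0.037096016419719234
[-0.04  0.59 -0.82  2.29  2.03  0.68 -0.61] [-0.1 -0.2  0.8]
```

>>> {"api": "drive_tool", "payload": {
  "targets": [
    {"tx":-0.05,"ty":0.1,"tz":0,"wx":0,"wy":0,"wz":0,"claw":0},
    {"tx":0,"ty":0,"tz":0,"wx":0,"wy":0,"wz":0,"claw":-0.4},
    {"tx":0,"ty":0,"tz":0,"wx":0,"wy":0,"wz":0,"claw":-0.8},
    {"tx":0,"ty":0,"tz":0,"wx":0,"wy":0,"wz":0,"claw":-0.8},
    {"tx":0,"ty":0,"tz":0,"wx":0,"wy":0,"wz":0,"claw":-0.8},
    {"tx":0,"ty":0,"tz":0,"wx":0,"wy":0,"wz":0,"claw":-0.8},
    {"tx":0,"ty":0,"tz":-0.03,"wx":0,"wy":0,"wz":0,"claw":-0.8},
    {"tx":0,"ty":0,"tz":-0.02,"wx":0,"wy":0,"wz":0,"claw":-0.8}
  ],
  "force": 18
}}

```text
clock: 30.15
tool_pos: [0.56, 0.243, 0.2448]
eef_rot: [-0.154, 0.927, 0.053, 0.338]
contact_force: [-0.1, -2.9, 2.9]
opening: 0.18
finger_force: 18.0
```

```bash
python3 cmp.py
```

```text
30.55 tab top [0.288  0.2879 0.2875 0.2878] rod top 19 [0.2776 0.2775 0.2775 0.2777] tongue [(np.int64(10), np.float64(0.2785)), (np.int64(9), np.float64(0.2784)), (np.int64(10), np.float64(0.2777)), (np.int64(9), np.float64(0.2779))] bead [None, None, None, None] [0.55993445 0.24302443 0.24471093] [-0.87 -4.61  2.12] 0.1788071464555626
```

The tongue now reads about 0.2766 to 0.277, level with the pointer estimate. I release and retreat.

>>> {"api": "drive_tool", "payload": {
  "targets": [
    {"tx":0,"ty":0,"tz":0,"wx":0,"wy":0,"wz":0,"claw":-0.4},
    {"tx":0,"ty":0,"tz":0,"wx":0,"wy":0,"wz":0,"claw":0},
    {"tx":0,"ty":0,"tz":0,"wx":0,"wy":0,"wz":0,"claw":0},
    {"tx":-0.25,"ty":-0.08,"tz":0.3,"wx":0,"wy":0,"wz":0,"claw":0},
    {"tx":-0.3,"ty":-0.1,"tz":0.4,"wx":0,"wy":0,"wz":0,"claw":0},
    {"tx":-0.3,"ty":-0.1,"tz":0.5,"wx":0,"wy":0,"wz":0,"claw":0},
    {"tx":-0.3,"ty":-0.1,"tz":0.6,"wx":0,"wy":0,"wz":0,"claw":0},
    {"tx":-0.3,"ty":-0.1,"tz":0.6,"wx":0,"wy":0,"wz":0,"claw":0}
  ]
}}

```text
clock: 31.35
tool_pos: [0.515, 0.2297, 0.3179]
eef_rot: [-0.155, 0.927, 0.054, 0.338]
contact_force: [-0.5, 0.6, 0.4]
opening: 0.504
finger_force: 0.0
```

>>> {"api": "drive_tool", "payload": {
  "targets": [
    {"tx":-0.1,"ty":-0.3,"tz":0.6,"wx":0,"wy":0,"wz":0,"claw":0},
    {"tx":0,"ty":-0.5,"tz":0.6,"wx":0,"wy":0,"wz":0,"claw":0},
    {"tx":0,"ty":-0.6,"tz":0.4,"wx":0,"wy":0,"wz":0,"claw":0},
    {"tx":0,"ty":-0.7,"tz":0,"wx":0,"wy":0,"wz":0,"claw":0},
    {"tx":0,"ty":-0.7,"tz":0,"wx":0,"wy":0,"wz":0,"claw":0},
    {"tx":0,"ty":-0.7,"tz":0,"wx":0,"wy":0,"wz":0,"claw":0},
    {"tx":0,"ty":-0.7,"tz":0,"wx":0,"wy":0,"wz":0,"claw":0},
    {"tx":0,"ty":-0.7,"tz":0,"wx":0,"wy":0,"wz":0,"claw":0}
  ]
}}

```text
clock: 32.15
tool_pos: [0.5125, 0.0823, 0.3656]
eef_rot: [-0.155, 0.926, 0.054, 0.339]
contact_force: [0.2, 0.1, -0.8]
opening: 0.502
finger_force: 0.0
```

```bash
python3 fin.py
```

```text
('side', 'rod') [3.375  0.2768 0.2798] sd 0.0011
('side', 'rodend') [3.375  0.2768 0.2798] sd 0.0011
('side', 'tongue') [17.875   0.2773  0.2816] sd 0.0007
('side', 'tabtop') [50.625   0.2871  0.2935] sd 0.0006
('side', 'bead') [14.75    0.2778  0.2826] sd 0.0008
('side', 'looptop') [42.625   0.221   0.2388] sd 0.0004
('top', 'rod') [30.125   0.2777  0.2822] sd 0.0004
('top', 'rodend') [11.625   0.278   0.2807] sd 0.0009
('top', 'tongue') [12.25    0.278   0.2804] sd 0.0006
('top', 'tabtop') [69.375   0.2881  0.2927] sd 0.0003
('top', 'bead') [8.     0.2807 0.2866] sd 0.0005
('top', 'looptop') [45.625   0.2209  0.2362] sd 0.0007
32.95 [0.51326609 0.08243112 0.3648314 ] [ 0.23 -0.24  0.47]
```

Pointer rod and tongue now read the same height in both cameras: 0.2768/0.2773 side, 0.2777/0.2780 top. The bell hangs still and the arm is clear, so I hand in.

```bash
python3 -c "
from plant import workorder
print(workorder.finish_job())"
```

```text
the job is handed in; nothing more can be done
None
```

I handed the job in at about 33 s: the bell hangs by its loop on the scale hook, drawn down about 42 mm, and the marker tongue is level with the pointer to within about 1 to 2 mm by my camera readings; I touched nothing else on the desk as far as I could tell.

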